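Book out plaster casts with the scanner from the drawer

ROBOT

A 6-joint arm with a two-finger parallel gripper is mounted at the origin on the work surface. World frame = base frame: x ahead of the robot, y to its left, z up, the work surface at z = 0. Lengths are in m, angles in degrees, forces in N, time in s.
With the tool pointing down it reaches from about 0.225 to 0.725 m from the base axis. Payload 3.1 kg.
Tool frame: the origin (TCP) lies between the finger pads, 19 mm behind the fingertips; this is the grasp point; z points along the fingers, y is the line along which they close (so a half turn about z gives the same grasp; the last joint's range is limited). The gripper opens to 85 mm and grips with 20 to 120 N. Pads are 22 mm wide; open, the fingers measure 114 mm over their backs; the gripper's body (76 mm by 85 mm) begins 54 mm behind the grasp point. The pads swing forward as they close: fully open they stand 13 mm farther back than shut.
Start: joints at [-72.067, 2.75, 5.684, 92.934, 0, 82.678], TCP at [0.224, -0.475, 0.25] pointing down, gripper open.
Joint ranges: [-166.93, 166.93], [-56.73, 111.36], [-69.38, 81.34], [-121.58, 131.49], [-85.45, 84.26], [-180, 180]. Speed limits (degrees/s): [159.86, 159.86, 180, 180, 180, 180].

INTERFACE

Orientations are given as a 3x3 rotation matrix whose columns are the frame's x, y, z axes.
In Python, from workcell import * gives the robot as it stands.
- The arm moves only by the shell command python3 -m pendant 'ROWS' [FORCE]. ROWS is JSON, a list of rows, each an object with "rot": the turn, a rotation vector about the world's x, y, z in degrees, a list of three; "delta_pos": the shift along the world's x, y, z in m, a list of three; "fingers": the opening, from -1 (shut) to 1 (fully open). In form: [{"rot": [ax, ay, az], "delta_pos": [tx, ty, tz], "fingers": fingers}, ...]. A call has exactly 10 rows; each row is the pose to reach, as a shift and turn from the pose commanded when the call began; what a row does not reach only later rows make up. A row lasts 1/10 s, in which the tool goes at most 50 mm and 8.59 degrees, less where a joint would pass 70% of its speed; a pose out of reach is approached as far as the arm can. A call with a gripper value outside its range is refused whole. The fingers move at their own pace and stop on an object; FORCE is the grip in N (left out, the last holds). Time passes only in rows, so rows that repeat a pose let the fingers close, or fill a call up. It gives the time, the measured TCP pose, the force, the opening and the grip force at its end, in the units of the state.
- read_state(): the state, without advancing time (a new reading comes with each control period).
- camera(name): name is "scene" or "side" or "wrist"; returns the picture (400x640x3 uint8, red, green, blue); there is no depth.
- camera_info(name): a dict with "fx", "fy", "cx", "cy" (pixels), "xyz" and "orientation" of the camera in the world; the wrist camera has in their place "mount" (4x4, takes a point from camera to tool coordinates, whose origin is the TCP and whose axes are the flange's). Camera axes: x right, y down, z forward; pixel columns grow to the right and rows downward; lengths in m; the calibration is good to about 2 mm. The wrist camera is an equidistant fisheye: a pixel r from the principal point sees the ray r / f radians off the axis. A picture is of the moment at which its call begins: read the wrist's pose just before it. camera_info takes no time and is no camera call.
- hand_in(): hands the job in; it is judged then, once.
Trained networks look in the newest picture that a camera, given by its name, has taken for a name from the list of things; names that differ only in an ending like _2 or _b are one class to them, and where a whole thing is asked for, a point or a joint stands for the part that bears it (a point fixed in the world has none). Each returns a list of dicts, best first, with "conf" (0 to 1); they miss things now and then, are a little off and sometimes report something else, mostly with a low value. They report only what shows in the picture. A call takes as long as a camera call. They do not tell look-alikes from the thing itself.
- boxes_of(camera, target): "box" ([left, top, right, bottom] in pixels, round what is visible of it).
- mark_of(camera, target): "uv" ([column, row] in pixels: a listed point, or the origin of a listed thing).
The state is a dict: "time": time; "joint_pos": joint angles; "joint_vel": joint speeds; "joint_torque": joint torques, N m; "ee_pos": TCP position; "eef_rot": TCP orientation; "force": force on the tool from outside, world axes, zero at the start; "ft_torque": the same for the moment, N m; "finger_gap": finger opening in m; "grip_force": force on a finger pad.
Only numpy, scipy, OpenCV 4.12 (cv2) and the standard library are available. Lean on these libraries where they do the work, as an engineer would, in place of code of your own. Each camera call takes 0.05 s, during which the arm holds its last target. There are 200 camera calls.

TASK

Book out the plaster casts that stand on the bench: pull the drawer open, take the barcode scanner out of it, and read the label of every cast, from the tallest cast to the shortest, holding the scanner about 8 cm in front of the label and pointing straight at it, steady, for two seconds. Lay the scanner flat back in the drawer and shut the drawer fully, and stand all the casts upright on the floor of the wooden carrying tray. Two or three casts are there; leave everything else on the bench where it is.

Things in the scene. Friction and masses are not known exactly. Their poses are not given: they have to be found in the camera images.
- obelisk: White plaster cast, 176 mm tall (tallest of four kinds; may be absent), 500 g, loose: a plinth 74 x 74 x 84 mm high and on it a square pillar, shaft 38 mm square from 94 to 160 mm above the underside, sides parallel to its x and y, on a 52 mm step; grip the shaft, TCP at 128 mm. Origin: centre of the underside, z up; labelled front of the plinth towards its -x.
- obelisk_label (a point): Centre of the barcode label (buff card 50 x 30 mm with black bars, upright) on the front face of the obelisk's plinth, 64 mm above its underside. Axes as the cast's: the label looks along -x, at the start roughly towards the robot (yaw -0.45 to +0.1 rad). The card folds over onto the plinth's top, where a 10 x 50 mm strip along the front edge shows from above.
- bust: White plaster cast, 152 mm tall (second tallest of four kinds; may be absent), 460 g, loose: a plinth 74 x 74 x 70 mm high and on it a head on shoulders; head round, 50 mm across at 112 to 135 mm above the underside, shoulders 62 mm across up to 95 mm; grip the head, TCP at 126 mm. Origin: centre of the underside, z up; labelled front of the plinth towards its -x.
- bust_label (a point): Centre of the barcode label (buff card 50 x 30 mm with black bars, upright) on the front face of the bust's plinth, 53 mm above its underside. Axes as the cast's: the label looks along -x, at the start roughly towards the robot (yaw -0.45 to +0.1 rad). The card folds over onto the plinth's top, where a 10 x 50 mm strip along the front edge shows from above.
- urn: White plaster cast, 127 mm tall (third tallest of four kinds; may be absent), 440 g, loose: a plinth 74 x 74 x 64 mm high and on it a round vase, belly 62 mm across at 98 mm above the underside, narrower above and below, rim 48 mm; grip the belly, TCP at 98 mm. Origin: centre of the underside, z up; labelled front of the plinth towards its -x.
- urn_label (a point): Centre of the barcode label (buff card 50 x 30 mm with black bars, upright) on the front face of the urn's plinth, 47 mm above its underside. Axes as the cast's: the label looks along -x, at the start roughly towards the robot (yaw -0.45 to +0.1 rad). The card folds over onto the plinth's top, where a 10 x 50 mm strip along the front edge shows from above.
- drum: White plaster cast, 96 mm tall (shortest of four kinds; may be absent), 400 g, loose: a plinth 74 x 74 x 60 mm high and on it a short fluted round column stub 55 mm across from 60 to 96 mm above the underside; grip the stub, TCP at 85 mm. Origin: centre of the underside, z up; labelled front of the plinth towards its -x.
- drum_label (a point): Centre of the barcode label (buff card 50 x 30 mm with black bars, upright) on the front face of the drum's plinth, 43 mm above its underside. Axes as the cast's: the label looks along -x, at the start roughly towards the robot (yaw -0.45 to +0.1 rad). The card folds over onto the plinth's top, where a 10 x 50 mm strip along the front edge shows from above.
- scanner: Handheld barcode scanner, grey plastic, 200 g, loose in the drawer: 130 mm long along its x, 34 mm high; handle 36 mm wide (x -65 to +20 mm), head 58 mm wide (x +20 to +65 mm), black window at the +x end, reads along +x. It starts across the drawer near its front, +x to the cabinet's -y. Origin: centre of the underside, z up. Grip the handle near the origin, TCP 22 mm above the underside.
- scanner_nose (a point): Middle of the scanner's reading window: 65 mm ahead of (+x) and 17 mm above the scanner's origin; axes as the scanner's. It reads a label that lies straight ahead of it, best at about 8 cm.
- cabinet: Low grey cabinet, fixed, 280 x 280 mm, 100 mm high, one drawer in its front, which faces its own -x (the robot). Origin: centre of its underside. Drawer inside 238 mm wide; shut, the inside spans x -119 to +116 mm in this frame; the cabinet's top covers x > -125 mm. Drawer floor 22 mm, side walls 78 mm, front panel 88 mm above the table.
- cabinet_drawer0 (a joint): How far the drawer is pulled out, m: 0 shut, 0.197 fully out (stop). It slides along the cabinet's -x with about 1 N of friction and stays where it is left.
- cabinet_drawer0_handle (a point): Middle of the drawer's steel bar handle: a level round bar 11 mm thick and 120 mm long along the cabinet's y, 62 mm above the table, its axis 35 mm in front of the drawer's face; moves with the drawer. It can be pinched from above.
- tray: Fixed wooden carrying tray on the table, outside 176 x 400 mm (long side along its own y), inside 160 x 384 mm, floor 8 mm thick, rim 22 mm above the table. Empty at the start. Origin: centre of its underside.
- tin: Bystander: paint tin 90 mm across, 110 mm tall. Not part of the job; leave it alone. Origin: its underside (for the lying tools a point on their length).
- jar: Bystander: glass jar 68 mm across, 90 mm tall. Not part of the job; leave it alone. Origin: its underside (for the lying tools a point on their length).
- tape: Bystander: roll of tape 90 mm across, 24 mm high. Not part of the job; leave it alone. Origin: its underside (for the lying tools a point on their length).
- mallet: Bystander: hammer lying down. Not part of the job; leave it alone. Origin: its underside (for the lying tools a point on their length).
- sponge: Bystander: yellow sanding sponge 90 x 60 x 35 mm. Not part of the job; leave it alone. Origin: its underside (for the lying tools a point on their length).
- bowl: Bystander: black rubber mixing bowl 130 mm across. Not part of the job; leave it alone. Origin: its underside (for the lying tools a point on their length).
- spatula: Bystander: spatula lying on the cabinet's top. Not part of the job; leave it alone. Origin: its underside (for the lying tools a point on their length).
Mind the look-alikes: they are no part of the job. Leave any blue or yellow look-alike of the bust alone.

How it is judged (in metres and radians):
On the way, in this order (a step that is already met when the one before it is completed fails the run):
1. the drawer has been pulled open by more than 10 cm (value of joint cabinet_drawer0 above 0.1 m), for 0.2 s.
2. the obelisk's label scanned: for 1 s on end its centre is 3 to 15 cm ahead of the scanner's window, within 2 cm of its axis (sideways, height), scanner in front, square within 26 degrees (x of obelisk_label in the frame of scanner_nose between 0.03 and 0.15 m and y of obelisk_label in the frame of scanner_nose between -0.02 and 0.02 m and z of obelisk_label in the frame of scanner_nose between -0.02 and 0.02 m and x of scanner_nose in the frame of obelisk_label below -0.02 m and angle between the x axis of scanner and the x axis of obelisk, either way round below 0.45 rad), for 1 s.
3. the bust's label scanned: for 1 s on end its centre is 3 to 15 cm ahead of the scanner's window, within 2 cm of its axis (sideways, height), scanner in front, square within 26 degrees (x of bust_label in the frame of scanner_nose between 0.03 and 0.15 m and y of bust_label in the frame of scanner_nose between -0.02 and 0.02 m and z of bust_label in the frame of scanner_nose between -0.02 and 0.02 m and x of scanner_nose in the frame of bust_label below -0.02 m and angle between the x axis of scanner and the x axis of bust, either way round below 0.45 rad), for 1 s.
4. the urn's label scanned: for 1 s on end its centre is 3 to 15 cm ahead of the scanner's window, within 2 cm of its axis (sideways, height), scanner in front, square within 26 degrees (x of urn_label in the frame of scanner_nose between 0.03 and 0.15 m and y of urn_label in the frame of scanner_nose between -0.02 and 0.02 m and z of urn_label in the frame of scanner_nose between -0.02 and 0.02 m and x of scanner_nose in the frame of urn_label below -0.02 m and angle between the x axis of scanner and the x axis of urn, either way round below 0.45 rad), for 1 s.
5. the drum's label scanned: for 1 s on end its centre is 3 to 15 cm ahead of the scanner's window, within 2 cm of its axis (sideways, height), scanner in front, square within 26 degrees (x of drum_label in the frame of scanner_nose between 0.03 and 0.15 m and y of drum_label in the frame of scanner_nose between -0.02 and 0.02 m and z of drum_label in the frame of scanner_nose between -0.02 and 0.02 m and x of scanner_nose in the frame of drum_label below -0.02 m and angle between the x axis of scanner and the x axis of drum, either way round below 0.45 rad), for 1 s.
At the end, for the whole second after the job is handed in: the drawer is shut to within 8 mm with the scanner lying flat (within 11 degrees) in it, and every cast present stands upright (within 6 degrees) inside the tray on its floor, all released and at rest (value of joint cabinet_drawer0 below 0.008 m and x of scanner in the frame of cabinet between -0.125 and 0.12 m and y of scanner in the frame of cabinet between -0.12 and 0.12 m and z of scanner in the frame of cabinet between 0.012 and 0.035 m and angle between scanner's own z axis and vertical below 0.2 rad and linear speed of each of scanner, obelisk, bust, urn, drum below 0.02 m/s and x of obelisk in the frame of tray between -0.08 and 0.08 m and y of obelisk in the frame of tray between -0.19 and 0.19 m and z of obelisk in the frame of tray between 0.002 and 0.013 m and angle between each of obelisk, bust, urn, drum's own z axis and vertical below 0.1 rad and x of bust in the frame of tray between -0.08 and 0.08 m and y of bust in the frame of tray between -0.19 and 0.19 m and z of bust in the frame of tray between 0.002 and 0.013 m and x of urn in the frame of tray between -0.08 and 0.08 m and y of urn in the frame of tray between -0.19 and 0.19 m and z of urn in the frame of tray between 0.002 and 0.013 m and x of drum in the frame of tray between -0.08 and 0.08 m and y of drum in the frame of tray between -0.19 and 0.19 m and z of drum in the frame of tray between 0.002 and 0.013 m); the robot touches nothing.
It fails at once if a bystander (tin, jar, tape, hammer, sponge, bowl or spatula) is pushed more than 6 cm away (distance of any of tin, jar, tape, mallet, sponge, bowl, spatula from where it was at the start of the episode above 0.06 m).
It fails at once if the tin, jar or bowl is tipped over (angle between any of tin, jar, bowl's own z axis and vertical above 0.7 rad).
Of obelisk, bust, urn, drum only 2 to 3 are there at a start; the rules pass over those that are not, and their reading is None.
At some moment in a run one of obelisk, bust, urn, drum may be knocked a few centimetres aside while the robot is not near it.
It also fails if it takes over 210 s, if anything falls off the work surface, if the arm or the gripper's body presses on something with over 40 N, if the wrist force passes 120 N, or if a joint passes its speed limit or range.

## Working session

There is one attempt and no reset: what is moved stays moved. The work goes in short steps, Python scripts to look and compute and a shell command to move; the robot and the scene stay as the last step left them, time stands still between calls to the robot, and variables do not carry over. Pictures are saved under pics/ and viewed, at most 17 in all, crops included, and the job is handed in when it is done.

```bash
ls; mkdir -p pics; cat > h.py <<'E'
from workcell import *
import numpy as np, cv2
def snap(n,fn=None):
    im=camera(n)
    if fn: cv2.imwrite('pics/'+fn,cv2.cvtColor(im,cv2.COLOR_RGB2BGR))
    return im
E
python3 - <<'E'
from h import *
for n in ('scene','side','wrist'):
    i=camera_info(n); print(n,{k:np.round(np.array(v),4).tolist() for k,v in i.items()})
a=snap('scene','scene0.png'); b=snap('side','side0.png')
s=read_state(); print({k:np.round(np.array(v),3).tolist() for k,v in s.items()})
for n in ('scene','side'):
  for t in ['obelisk','bust','urn','drum','obelisk_label','bust_label','urn_label','drum_label','cabinet','cabinet_drawer0_handle','tray','tin','jar','tape','mallet','sponge','bowl','spatula']:
    r=mark_of(n,t)
    print(n,t,[(np.round(x['uv']).tolist(),round(x['conf'],2)) for x in r[:3]])
E
```

```text
pics
scene {'fx': 416.6395, 'fy': 416.6395, 'cx': 322.4599, 'cy': 188.9484, 'xyz': [0.9539, -0.884, 1.2739], 'orientation': [[0.8854, 0.3706, -0.2806], [0.4648, -0.707, 0.533], [-0.0009, -0.6023, -0.7983]]}
side {'fx': 510.9023, 'fy': 510.9023, 'cx': 325.2297, 'cy': 199.0753, 'xyz': [-0.3624, -1.2304, 0.943], 'orientation': [[0.7991, -0.2997, 0.5212], [-0.6011, -0.4159, 0.6825], [0.0122, -0.8586, -0.5124]]}
wrist {'fx': 309.7069, 'fy': 309.7069, 'cx': 321.0614, 'cy': 196.5425, 'mount': [[0.0007, -0.9581, -0.2866, 0.073], [1.0, 0.0006, 0.0006, 0.0], [-0.0004, -0.2866, 0.9581, -0.1231], [0.0, 0.0, 0.0, 1.0]]}
{'time': 0.1, 'joint_pos': [-72.065, 2.789, 5.599, 92.931, -0.001, 82.677], 'joint_vel': [-0.016, -0.094, 0.159, -0.036, 0.083, 0.019], 'joint_torque': [0.003, -33.985, 32.094, 0.016, -0.0, 0.0], 'ee_pos': [0.224, -0.474, 0.249], 'eef_rot': [[0.904, 0.427, -0.001], [0.427, -0.904, 0.002], [0.0, -0.002, -1.0]], 'force': [0.54, 0.776, -0.961], 'ft_torque': [-0.029, 0.007, 0.024], 'grip_force': 0.0, 'finger_gap': 0.085}
scene obelisk [([310.0, 259.0], 0.47), ([348.0, 275.0], 0.36)]
s
[... 967 characters left out ...]
_label [([404.0, 300.0], 0.8), ([304.0, 286.0], 0.77), ([399.0, 268.0], 0.75)]
side urn_label [([382.0, 237.0], 0.82), ([272.0, 214.0], 0.36), ([367.0, 181.0], 0.26)]
side drum_label [([399.0, 267.0], 0.46)]
side cabinet [([274.0, 158.0], 0.66)]
side cabinet_drawer0_handle [([252.0, 155.0], 0.71)]
side tray [([327.0, 236.0], 0.87)]
side tin [([388.0, 193.0], 0.72), ([275.0, 156.0], 0.49), ([250.0, 156.0], 0.19)]
side jar [([369.0, 180.0], 0.64)]
side tape [([422.0, 226.0], 0.9), ([407.0, 279.0], 0.7), ([367.0, 179.0], 0.64)]
side mallet [([270.0, 214.0], 0.7)]
side sponge [([434.0, 259.0], 0.82), ([253.0, 156.0], 0.33)]
side bowl [([340.0, 171.0], 0.54)]
side spatula [([282.0, 135.0], 0.48)]
```

View pics/scene0.png

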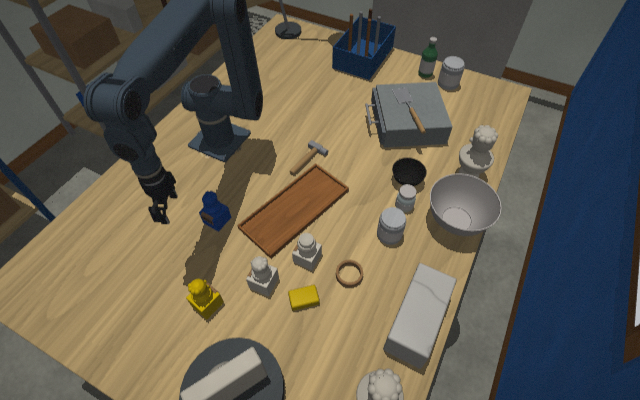

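View pics/side0.png

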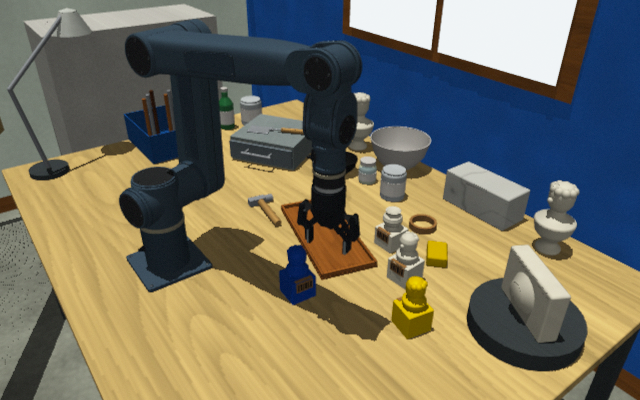

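Scene: the white bust stands near (264,281) and the urn near (308,258). The look-alikes are blue (215,212) and yellow (205,298). The tray is in the middle, and the cabinet is top right with its handle near (370,115). There is no obelisk or drum. Next I'll triangulate.

```bash
cat >> h.py <<'E'
def ray(n,uv):
    i=camera_info(n); o=np.array(i['xyz']); R=np.array(i['orientation'])
    d=R@np.array([(uv[0]-i['cx'])/i['fx'],(uv[1]-i['cy'])/i['fy'],1.]); return o,d
def onz(n,uv,z):
    o,d=ray(n,uv); return o+d*(z-o[2])/d[2]
def tri(u1,u2):
    A=[];b=[]
    for n,u in (('scene',u1),('side',u2)):
        o,d=ray(n,u); d=d/np.linalg.norm(d); P=np.eye(3)-np.outer(d,d); A.append(P); b.append(P@o)
    return np.linalg.lstsq(np.vstack(A),np.hstack(b),rcond=None)[0]
def wray(uv,s):  # wrist ray origin, dir in world
    i=camera_info('wrist'); M=np.array(i['mount']); R=np.array(s['eef_rot']); p=np.array(s['ee_pos'])
    x=(uv[0]-i['cx'])/i['fx']; y=(uv[1]-i['cy'])/i['fy']; r=np.hypot(x,y)
    d=np.array([x*np.sin(r)/r,y*np.sin(r)/r,np.cos(r)]) if r>1e-9 else np.array([0,0,1.])
    return p+R@M[:3,3], R@M[:3,:3]@d
def wonz(uv,z,s):
    o,d=wray(uv,s); return o+d*(z-o[2])/d[2]
E
python3 - <<'E'
from h import *
np.set_printoptions(precision=3,suppress=True)
for k,a,b in [('bust',(264,281),(407,279)),('bustlab',(252,269),(399,268)),('urn',(308,260),(391,242)),('urnlab',(298,244),(382,237)),('blue',(218,221),(299,292)),('yel',(206,304),(412,324)),('handle',(368,113),(252,155)),('cab',(407,121),(274,158))]:
    print(k,tri(a,b),onz('scene',a,0))
print('tray',onz('side',(327,236),0)[:2]);
for uv in [(238,226),(312,166),(349,186),(273,254)]: print('traycorner',onz('scene',uv,0.022))
for uv in [(376,85),(439,85),(450,135),(384,137)]: print('cabtop',onz('scene',uv,0.1))
for k,uv in dict(jar=(405,207),tin=(388,235),tape=(350,277),bowl=(405,182),sponge=(305,304),mallet=(308,160),spat=(409,110)).items(): print(k,onz('scene',uv,0))
a=cv2.imread('pics/scene0.png')
c=np.hstack([cv2.resize(a[65:165,350:470],None,fx=3.3,fy=4,interpolation=2)[:,:396],cv2.resize(a[225:325,180:280],(400,400),interpolation=2)]); cv2.imwrite('pics/c0.png',c)
E
```

```text
bust [ 0.516 -0.464  0.003] [ 0.512 -0.458  0.   ]
bustlab [ 0.479 -0.465  0.06 ] [ 0.453 -0.44   0.   ]
urn [ 0.601 -0.32   0.004] [ 0.603 -0.324  0.   ]
urnlab [ 0.558 -0.31   0.043] [ 0.542 -0.286  0.   ]
blue [ 0.237 -0.335  0.   ] [ 0.239 -0.338  0.   ]
yel [ 0.395 -0.61   0.009] [ 0.391 -0.61   0.   ]
handle [0.507 0.381 0.057] [0.489 0.434 0.   ]
cab [ 0.658  0.484 -0.029] [0.66  0.467 0.   ]
tray [ 0.462 -0.163]
traycorner [ 0.326 -0.332  0.022]
traycorner [0.425 0.033 0.022]
traycorner [0.596 0.011 0.022]
traycorner [ 0.494 -0.369  0.022]
cabtop [0.484 0.509 0.1  ]
cabtop [0.727 0.636 0.1  ]
cabtop [0.86  0.365 0.1  ]
cabtop [0.636 0.235 0.1  ]
jar [ 0.816  0.034 -0.   ]
tin [ 0.806 -0.106  0.   ]
tape [ 0.756 -0.314  0.   ]
bowl [0.774 0.145 0.   ]
sponge [ 0.669 -0.464  0.   ]
mallet [0.386 0.069 0.   ]
spat [0.643 0.537 0.   ]
```

View pics/c0.png

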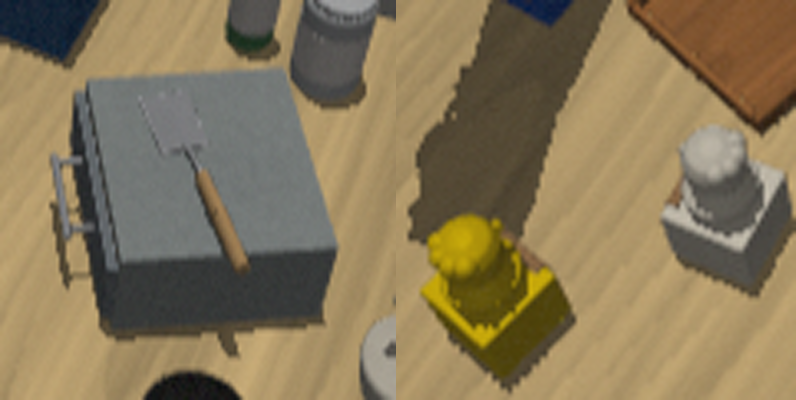

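The cabinet yaw is about 27.6°. The crop confirms its front and handle face the robot. I'm moving above the handle now to look from close by.

```bash
python3 -m pendant '[{"rot":[0,0,45],"delta_pos":[0.11,0.4,0.02],"fingers":-0.3},{"rot":[0,0,45],"delta_pos":[0.11,0.4,0.02],"fingers":-0.3},{"rot":[0,0,45],"delta_pos":[0.11,0.4,0.02],"fingers":-0.3},{"rot":[0,0,45],"delta_pos":[0.11,0.4,0.02],"fingers":-0.3},{"rot":[0,0,45],"delta_pos":[0.11,0.4,0.02],"fingers":-0.3},{"rot":[0,0,45],"delta_pos":[0.11,0.4,0.02],"fingers":-0.3},{"rot":[0,0,45],"delta_pos":[0.11,0.4,0.02],"fingers":-0.3},{"rot":[0,0,45],"delta_pos":[0.11,0.4,0.02],"fingers":-0.3},{"rot":[0,0,45],"delta_pos":[0.11,0.4,0.02],"fingers":-0.3},{"rot":[0,0,45],"delta_pos":[0.11,0.4,0.02],"fingers":-0.3}]'
python3 -m pendant '[{"rot":[0,0,47],"delta_pos":[0.115,0.4,0],"fingers":-0.3},{"rot":[0,0,47],"delta_pos":[0.115,0.4,0],"fingers":-0.3},{"rot":[0,0,47],"delta_pos":[0.115,0.4,0],"fingers":-0.3},{"rot":[0,0,47],"delta_pos":[0.115,0.4,0],"fingers":-0.3},{"rot":[0,0,47],"delta_pos":[0.115,0.4,0],"fingers":-0.3},{"rot":[0,0,47],"delta_pos":[0.115,0.4,0],"fingers":-0.3},{"rot":[0,0,47],"delta_pos":[0.115,0.4,0],"fingers":-0.3},{"rot":[0,0,47],"delta_pos":[0.115,0.4,0],"fingers":-0.3},{"rot":[0,0,47],"delta_pos":[0.115,0.4,0],"fingers":-0.3},{"rot":[0,0,47],"delta_pos":[0.115,0.4,0],"fingers":-0.3}]'
python3 - <<'E'
from h import *
np.set_printoptions(precision=3,suppress=True)
s=read_state(); snap('wrist','w1.png'); print(s['ee_pos'],s['eef_rot'],s['joint_pos'])
for t,z in [('cabinet_drawer0_handle',0.062),('cabinet',0)]:
    for r in mark_of('wrist',t)[:2]: print(t,r,wonz(r['uv'],z,s))
E
```

```text
time: 2.9
ee_pos: [0.3343, -0.0728, 0.2705]
eef_rot: [[0.333, 0.943, 0.001], [0.943, -0.333, -0.0], [0.0, 0.001, -1.0]]
force: [-0.0, -0.4, -0.9]
finger_gap: 0.0301
grip_force: 0.0
time: 3.9
ee_pos: [0.4502, 0.326, 0.2683]
eef_rot: [[-0.459, 0.888, -0.002], [0.888, 0.459, -0.001], [-0.0, -0.002, -1.0]]
force: [0.0, -0.5, 0.2]
finger_gap: 0.0301
grip_force: 0.0
[0.45  0.326 0.268] [[-0.459  0.888 -0.002]
 [ 0.888  0.459 -0.001]
 [-0.    -0.002 -1.   ]] [29.005  7.849 13.238 95.501 -0.014 91.677]
cabinet_drawer0_handle {'uv': [531.7, 191.9], 'conf': 0.38} [0.703 0.436 0.062]
cabinet {'uv': [494.5, 151.6], 'conf': 0.6} [0.657 0.459 0.   ]
```

View pics/w1.png

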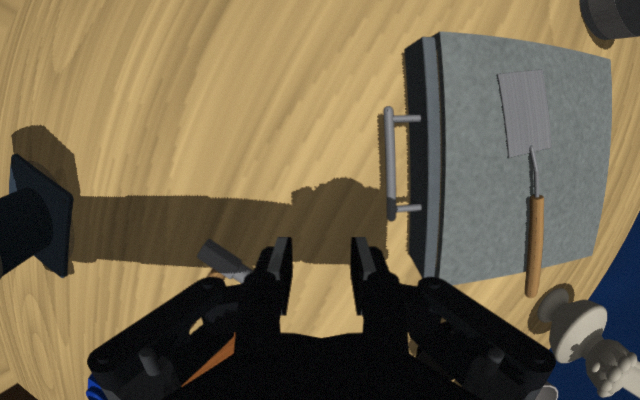

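The wrist view shows the handle bar from (389,109) to (392,215), and the cabinet top corners at about (441,33), (610,60), (592,257) and (440,283).

```bash
python3 - <<'E'
from h import *
np.set_printoptions(precision=3,suppress=True)
s=read_state()
a,b=wonz((389,109),.062,s),wonz((392,216),.062,s); d=a-b; print('handle',a,b,(a+b)/2,np.linalg.norm(d),np.degrees(np.arctan2(d[1],d[0]))-90)
P=np.array([wonz(u,.1,s)[:2] for u in [(441,33),(610,60),(592,257),(440,283)]]); print(P)
e=[(-.125,.14),(.14,.14),(.14,-.14),(-.125,-.14)]
M,_=cv2.estimateAffinePartial2D(np.float32(e),np.float32(P)); print(M, np.hypot(M[0,0],M[1,0]), np.degrees(np.arctan2(M[1,0],M[0,0])))
th=np.arctan2(M[1,0],M[0,0]); print('handle pred',M[:,2]+np.array([np.cos(th),np.sin(th)])*(-.14-.035))
E
```

```text
handle [0.481 0.42  0.062] [0.545 0.317 0.062] [0.513 0.369 0.062] 0.1216848512364319 31.649503049501575
[[0.484 0.512]
 [0.708 0.651]
 [0.859 0.412]
 [0.629 0.28 ]]
[[ 0.849 -0.52   0.664]
 [ 0.52   0.849  0.46 ]] 0.9956676574446703 31.4648950867059
handle pred [0.515 0.368]
```

```bash
python3 -m pendant '[{"rot":[0,0,4],"delta_pos":[0.031,0.021,-0.04],"fingers":-0.3},{"rot":[0,0,4],"delta_pos":[0.063,0.043,-0.08],"fingers":-0.3},{"rot":[0,0,4],"delta_pos":[0.063,0.043,-0.11],"fingers":-0.3},{"rot":[0,0,4],"delta_pos":[0.063,0.043,-0.13],"fingers":-0.3},{"rot":[0,0,4],"delta_pos":[0.063,0.043,-0.15],"fingers":-0.3},{"rot":[0,0,4],"delta_pos":[0.063,0.043,-0.17],"fingers":-0.3},{"rot":[0,0,4],"delta_pos":[0.063,0.043,-0.19],"fingers":-0.3},{"rot":[0,0,4],"delta_pos":[0.063,0.043,-0.205],"fingers":-0.3},{"rot":[0,0,4],"delta_pos":[0.063,0.043,-0.205],"fingers":-0.3},{"rot":[0,0,4],"delta_pos":[0.063,0.043,-0.205],"fingers":-0.3}]'
python3 -m pendant '[{"rot":[0,0,0],"delta_pos":[0,0,0],"fingers":-1},{"rot":[0,0,0],"delta_pos":[0,0,0],"fingers":-1},{"rot":[0,0,0],"delta_pos":[0,0,0],"fingers":-1},{"rot":[0,0,0],"delta_pos":[0,0,0],"fingers":-1},{"rot":[0,0,0],"delta_pos":[0,0,0],"fingers":-1},{"rot":[0,0,0],"delta_pos":[0,0,0],"fingers":-1},{"rot":[0,0,0],"delta_pos":[-0.009,-0.005,0],"fingers":-1},{"rot":[0,0,0],"delta_pos":[-0.017,-0.010,0],"fingers":-1},{"rot":[0,0,0],"delta_pos":[-0.026,-0.016,0],"fingers":-1},{"rot":[0,0,0],"delta_pos":[-0.034,-0.021,0],"fingers":-1}]' 30
```

```text
time: 5.05
ee_pos: [0.5124, 0.3673, 0.0657]
eef_rot: [[-0.518, 0.856, 0.001], [0.856, 0.518, 0.0], [-0.0, 0.001, -1.0]]
force: [0.3, -0.3, 0.5]
finger_gap: 0.03
grip_force: 0.0
time: 6.05
ee_pos: [0.4786, 0.347, 0.0661]
eef_rot: [[-0.519, 0.855, 0.003], [0.855, 0.519, 0.001], [-0.001, 0.003, -1.0]]
force: [3.2, -2.0, 4.7]
finger_gap: 0.0096
grip_force: 30.1
```

Gripped; pulling the drawer on to about 0.19 m, then releasing.

```bash
python3 -m pendant '[{"rot":[0,0,0],"delta_pos":[-0.017,-0.010,0],"fingers":-1},{"rot":[0,0,0],"delta_pos":[-0.034,-0.021,0],"fingers":-1},{"rot":[0,0,0],"delta_pos":[-0.051,-0.031,0],"fingers":-1},{"rot":[0,0,0],"delta_pos":[-0.068,-0.042,0],"fingers":-1},{"rot":[0,0,0],"delta_pos":[-0.085,-0.052,0],"fingers":-1},{"rot":[0,0,0],"delta_pos":[-0.102,-0.063,0],"fingers":-1},{"rot":[0,0,0],"delta_pos":[-0.115,-0.071,0],"fingers":-1},{"rot":[0,0,0],"delta_pos":[-0.128,-0.079,0],"fingers":-1},{"rot":[0,0,0],"delta_pos":[-0.128,-0.079,0],"fingers":-1},{"rot":[0,0,0],"delta_pos":[-0.128,-0.079,0],"fingers":-1}]'
python3 -m pendant '[{"rot":[0,0,0],"delta_pos":[0,0,0],"fingers":-0.3},{"rot":[0,0,0],"delta_pos":[0,0,0],"fingers":-0.3},{"rot":[0,0,0],"delta_pos":[0,0,0],"fingers":-0.3},{"rot":[0,0,0],"delta_pos":[0,0,0.03],"fingers":-0.3},{"rot":[0,0,0],"delta_pos":[0,0,0.07],"fingers":-0.3},{"rot":[0,0,0],"delta_pos":[0,0,0.12],"fingers":0.4},{"rot":[0,0,0],"delta_pos":[0,0,0.16],"fingers":0.4},{"rot":[0,0,0],"delta_pos":[0.02,0.012,0.18],"fingers":0.4},{"rot":[0,0,0],"delta_pos":[0.02,0.012,0.18],"fingers":0.4},{"rot":[0,0,0],"delta_pos":[0.02,0.012,0.18],"fingers":0.4}]'
python3 - <<'E'
from h import *
np.set_printoptions(precision=3,suppress=True)
s=read_state(); snap('wrist','w2.png'); print(s['ee_pos'],s['joint_pos'])
for t,z in [('cabinet_drawer0_handle',0.062),('scanner',0.022),('scanner_nose',0.039)]:
    for r in mark_of('wrist',t)[:2]: print(t,r,wonz(r['uv'],z,s))
print(boxes_of('wrist','scanner')[:2])
E
```

```text
time: 7.05
ee_pos: [0.3501, 0.2674, 0.066]
eef_rot: [[-0.519, 0.855, 0.002], [0.855, 0.519, -0.001], [-0.002, 0.001, -1.0]]
force: [1.8, -3.9, 7.1]
finger_gap: 0.0101
grip_force: 30.5
time: 8.05
ee_pos: [0.3699, 0.2804, 0.2444]
eef_rot: [[-0.519, 0.855, -0.001], [0.855, 0.519, -0.0], [0.001, -0.001, -1.0]]
force: [0.7, 0.4, -0.1]
finger_gap: 0.06
grip_force: 0.0
[0.37  0.28  0.244] [28.861 -6.306 -3.792 92.583  0.027 87.593]
cabinet_drawer0_handle {'uv': [295.0, 179.2], 'conf': 0.8} [0.347 0.266 0.062]
cabinet_drawer0_handle {'uv': [400.2, 162.1], 'conf': 0.36} [0.429 0.338 0.062]
scanner_nose {'uv': [397.0, 222.1], 'conf': 0.91} [0.474 0.278 0.039]
[{'box': [375.8, 93.3, 431.6, 223.6], 'conf': 0.7}]
```

View pics/w2.png

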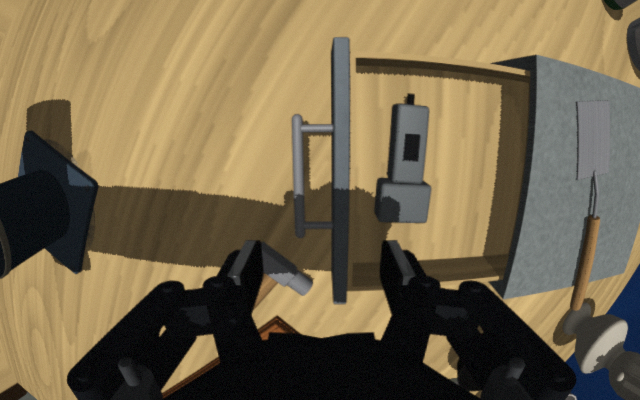

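The scanner lies at pixels (378–430, 104–222), with its handle centreline at about x≈410 and its head at the bottom. That fits "+x to the cabinet's −y".

```bash
python3 - <<'E'
from h import *
np.set_printoptions(precision=3,suppress=True)
s=read_state()
z=.056
q={k:wonz(u,z,s) for k,u in dict(tl=(393,104),tr=(429,105),hl=(381,179),hr=(430,181),nl=(378,220),nr=(428,222),pan_t=(341,39),pan_b=(340,300)).items()}
for k,v in q.items(): print(k,v)
t=(q['tl']+q['tr'])/2; n=(q['nl']+q['nr'])/2; print('tail',t,'nose',n,np.linalg.norm(n-t),'mid',(t+n)/2, 'yaw',np.degrees(np.arctan2(*(n-t)[[1,0]])))
o,d=s['ee_pos'],s['eef_rot']
# panel at .088
print('panel',wonz((349,60),.088,s),wonz((345,280),.088,s))
E
```

```text
tl [0.39  0.383 0.056]
tr [0.422 0.404 0.056]
hl [0.422 0.311 0.056]
hr [0.47  0.338 0.056]
nl [0.445 0.272 0.056]
nr [0.496 0.299 0.056]
pan_t [0.311 0.411 0.056]
pan_b [0.466 0.162 0.056]
tail [0.406 0.393 0.056] nose [0.471 0.286 0.056] 0.12565392691764324 mid [0.439 0.339 0.056] yaw -59.07483146304072
panel [0.33  0.391 0.088] [0.443 0.206 0.088]
```

```bash
python3 -m pendant '[{"rot":[0,0,0],"delta_pos":[0.035,0.030,0],"fingers":0.4},{"rot":[0,0,0],"delta_pos":[0.069,0.059,-0.03],"fingers":0.4},{"rot":[0,0,0],"delta_pos":[0.069,0.059,-0.07],"fingers":0.4},{"rot":[0,0,0],"delta_pos":[0.069,0.059,-0.10],"fingers":0.4},{"rot":[0,0,0],"delta_pos":[0.069,0.059,-0.13],"fingers":0.4},{"rot":[0,0,0],"delta_pos":[0.069,0.059,-0.15],"fingers":0.4},{"rot":[0,0,0],"delta_pos":[0.069,0.059,-0.17],"fingers":0.4},{"rot":[0,0,0],"delta_pos":[0.069,0.059,-0.185],"fingers":0.4},{"rot":[0,0,0],"delta_pos":[0.069,0.059,-0.198],"fingers":0.4},{"rot":[0,0,0],"delta_pos":[0.069,0.059,-0.198],"fingers":0.4}]'
python3 -m pendant '[{"rot":[0,0,0],"delta_pos":[0,0,0],"fingers":0},{"rot":[0,0,0],"delta_pos":[0,0,0],"fingers":-0.5},{"rot":[0,0,0],"delta_pos":[0,0,0],"fingers":-0.5},{"rot":[0,0,0],"delta_pos":[0,0,0],"fingers":-0.5},{"rot":[0,0,0],"delta_pos":[0,0,0],"fingers":-0.5},{"rot":[0,0,0],"delta_pos":[0,0,0],"fingers":-0.5},{"rot":[0,0,0],"delta_pos":[0,0,0.02],"fingers":-0.5},{"rot":[0,0,0],"delta_pos":[0,0,0.06],"fingers":-0.5},{"rot":[0,0,0],"delta_pos":[0,0,0.10],"fingers":-0.5},{"rot":[0,0,0],"delta_pos":[0,0,0.14],"fingers":-0.5}]' 50
python3 - <<'E'
from h import *
np.set_printoptions(precision=3,suppress=True)
s=read_state(); snap('wrist','w3.png'); print(s['ee_pos'],s['joint_pos'])
snap('scene','scene1.png'); snap('side','side1.png')
for t in ['bust','bust_label','urn','urn_label']:
    for n in ('scene','side'): print(n,t,[(np.round(x['uv'],1).tolist(),round(x['conf'],2)) for x in mark_of(n,t)[:4]])
a=cv2.imread('pics/scene1.png')[220:320,230:350]; b=cv2.imread('pics/side1.png')[200:300,360:460]
cv2.imwrite('pics/c1.png',np.hstack([cv2.resize(a,(480,400),interpolation=2),cv2.resize(b,(320,400),interpolation=2)]))
E
```

```text
time: 9.3
ee_pos: [0.4387, 0.339, 0.0462]
eef_rot: [[-0.519, 0.855, -0.001], [0.855, 0.519, -0.0], [0.0, -0.001, -1.0]]
force: [0.1, -0.3, 0.7]
finger_gap: 0.0596
grip_force: 0.0
time: 10.3
ee_pos: [0.438, 0.3386, 0.1868]
eef_rot: [[-0.519, 0.855, -0.003], [0.855, 0.519, -0.002], [-0.0, -0.003, -1.0]]
force: [1.2, -0.4, -2.0]
finger_gap: 0.0348
grip_force: 49.9
[0.438 0.339 0.187] [30.766  6.897  2.908 86.202 -0.002 89.51 ]
scene bust [([213.6, 220.4], 0.91), ([265.3, 283.2], 0.74), ([208.1, 306.6], 0.64)]
side bust [([404.9, 279.6], 0.83), ([410.7, 323.6], 0.62), ([300.6, 293.5], 0.62)]
scene bust_label [([212.3, 286.9], 0.85), ([251.7, 269.2], 0.78), ([206.6, 219.9], 0.56)]
side bust_label [([304.2, 287.5], 0.95), ([398.4, 267.7], 0.61), ([403.6, 296.1], 0.58)]
scene urn [([306.5, 260.8], 0.57)]
side urn [([391.1, 242.5], 0.64)]
scene urn_label [([295.2, 245.4], 0.95), ([322.2, 117.4], 0.48)]
side urn_label [([379.1, 237.1], 0.76)]
```

View pics/w3.png

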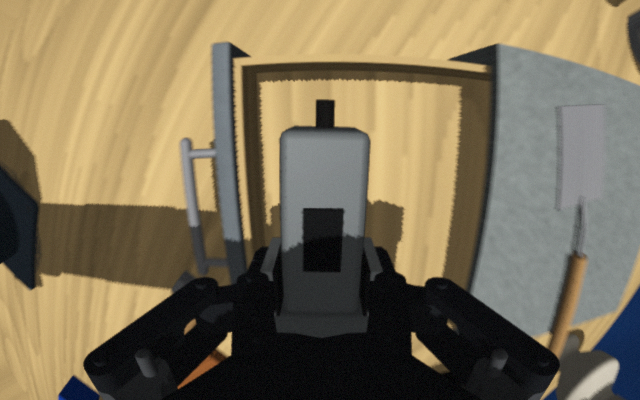

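View pics/c1.png

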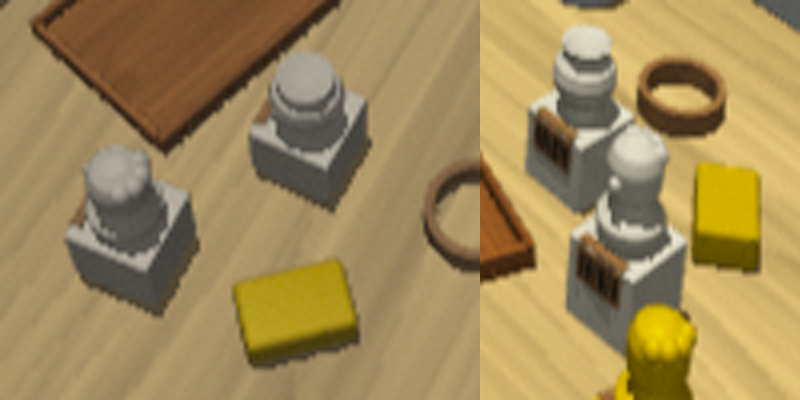

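The scanner is held square in the grip. The crop shows the plinth corners clearly: the bust plinth in scene at (247,279), (267,287) and (277,271), and the urn's at (292,256), (313,265) and (322,247). I'll fit poses from the corners and the label marks.

```bash
cat >> h.py <<'E'
from scipy.optimize import least_squares
def proj(n,P):
    i=camera_info(n); c=(np.asarray(P)-np.array(i['xyz']))@np.array(i['orientation'])
    return c[:,:2]/c[:,2:]*[i['fx'],i['fy']]+[i['cx'],i['cy']]
def fit(obs,x0):
    f=lambda p:np.concatenate([(proj(n,[[p[0]+np.cos(p[2])*l[0]-np.sin(p[2])*l[1],p[1]+np.sin(p[2])*l[0]+np.cos(p[2])*l[1],l[2]]])[0]-u) for n,l,u in obs])
    r=least_squares(f,x0,loss='soft_l1'); return r.x,np.abs(r.fun).reshape(-1,2).max(1)
E
python3 - <<'E'
from h import *
np.set_printoptions(precision=3,suppress=True)
a=.037
FR,BR,BL,FL=(-a,-a),(a,-a),(a,a),(-a,a)
def mk(h,lz,sc,sd,labs,labd):
    o=[]
    for c,(t,b) in zip((FR,BR,BL),sc): o+=[('scene',(*c,h),t),('scene',(*c,0),b)]
    for c,b in zip((FL,FR),sd): o.append(('side',(*c,0),b))
    return o+[('scene',(-a,0,lz),labs),('side',(-a,0,lz),labd)]
for k,o,x0 in [('bust',mk(.07,.053,[((247,278.8),(248.3,288.3)),((267,287),(270,298.3)),((277.5,270.8),(279.5,280.8))],[(387.5,277),(406.3,287)],(251.7,269.2),(398.4,267.7)),(.516,-.464,-.2)),
 ('urn',mk(.064,.047,[((292.5,255.8),(293,263.8)),((313,265),(313.8,272.5)),((321.8,246.8),(322.8,255))],[(374.7,244.5),(390.9,252.8)],(295.2,245.4),(379.1,237.1)),(.6,-.32,-.2))]:
    p,e=fit(o,x0); lab=p[:2]-.037*np.array([np.cos(p[2]),np.sin(p[2])]); tcp=lab-.145*np.array([np.cos(p[2]),np.sin(p[2])])
    print(k,p,np.degrees(p[2]),e,'label',lab,'tcp',tcp)
E
```

```text
bust [ 0.519 -0.463  0.025] 1.4320439099017908 [1.035 0.843 1.765 1.209 1.819 2.285 0.459 3.1   2.303 0.728] label [ 0.482 -0.464] tcp [ 0.337 -0.468]
urn [ 0.6   -0.321  0.031] 1.7869071334282245 [1.379 0.337 1.58  1.241 1.646 0.602 1.212 1.723 2.536 5.829] label [ 0.563 -0.322] tcp [ 0.418 -0.326]
```

```bash
python3 -m pendant '[{"rot":[0,0,0],"delta_pos":[-0.005,-0.02,0.035],"fingers":-0.5},{"rot":[0,0,6],"delta_pos":[-0.01,-0.06,0.035],"fingers":-0.5},{"rot":[0,0,12],"delta_pos":[-0.016,-0.105,0.035],"fingers":-0.5},{"rot":[0,0,18],"delta_pos":[-0.022,-0.15,0.035],"fingers":-0.5},{"rot":[0,0,24],"delta_pos":[-0.028,-0.195,0.035],"fingers":-0.5},{"rot":[0,0,30],"delta_pos":[-0.034,-0.24,0.035],"fingers":-0.5},{"rot":[0,0,36],"delta_pos":[-0.039,-0.285,0.035],"fingers":-0.5},{"rot":[0,0,40],"delta_pos":[-0.044,-0.33,0.035],"fingers":-0.5},{"rot":[0,0,40],"delta_pos":[-0.047,-0.37,0.035],"fingers":-0.5},{"rot":[0,0,40],"delta_pos":[-0.05,-0.41,0.035],"fingers":-0.5}]'
python3 -m pendant '[{"rot":[0,0,4],"delta_pos":[-0.005,-0.045,0],"fingers":-0.5},{"rot":[0,0,8],"delta_pos":[-0.011,-0.09,0],"fingers":-0.5},{"rot":[0,0,12],"delta_pos":[-0.017,-0.135,0],"fingers":-0.5},{"rot":[0,0,16],"delta_pos":[-0.023,-0.18,0],"fingers":-0.5},{"rot":[0,0,20],"delta_pos":[-0.03,-0.225,0],"fingers":-0.5},{"rot":[0,0,20],"delta_pos":[-0.036,-0.27,0],"fingers":-0.5},{"rot":[0,0,20],"delta_pos":[-0.042,-0.315,0],"fingers":-0.5},{"rot":[0,0,20],"delta_pos":[-0.048,-0.36,0],"fingers":-0.5},{"rot":[0,0,20],"delta_pos":[-0.051,-0.397,0],"fingers":-0.5},{"rot":[0,0,20],"delta_pos":[-0.051,-0.397,0],"fingers":-0.5}]'
python3 - <<'E'
from h import *
np.set_printoptions(precision=3,suppress=True)
s=read_state(); snap('wrist','w4.png'); print(s['joint_pos'])
for t,z in [('bust_label',.053),('bust',0.),('urn_label',.047),('urn',0.),('scanner_nose',s['ee_pos'][2]-.005)]:
    for r in mark_of('wrist',t)[:3]: print(t,r,wonz(r['uv'],z,s))
E
```

```text
time: 11.85
ee_pos: [0.3883, -0.0724, 0.2217]
eef_rot: [[-0.947, 0.322, 0.0], [0.322, 0.947, 0.0], [-0.0, 0.0, -1.0]]
force: [1.1, -0.1, -1.3]
finger_gap: 0.0352
grip_force: 50.4
time: 12.85
ee_pos: [0.3364, -0.472, 0.2193]
eef_rot: [[-1.0, -0.017, -0.002], [-0.017, 1.0, 0.0], [0.002, 0.0, -1.0]]
force: [1.7, 0.7, -2.5]
finger_gap: 0.0353
grip_force: 50.5
[-61.104  10.754  10.921  90.232  -0.092 -62.09 ]
bust_label {'uv': [228.9, 241.1], 'conf': 0.56} [ 0.401 -0.569  0.053]
bust_label {'uv': [430.0, 75.0], 'conf': 0.55} [ 0.227 -0.37   0.053]
bust {'uv': [211.2, 218.5], 'conf': 0.68} [ 0.396 -0.607  0.   ]
bust {'uv': [442.9, 87.5], 'conf': 0.57} [ 0.233 -0.335  0.   ]
urn_label {'uv': [453.9, 356.3], 'conf': 0.73} [ 0.587 -0.277  0.047]
urn {'uv': [441.9, 359.2], 'conf': 0.96} [ 0.641 -0.267  0.   ]
```

View pics/w4.png

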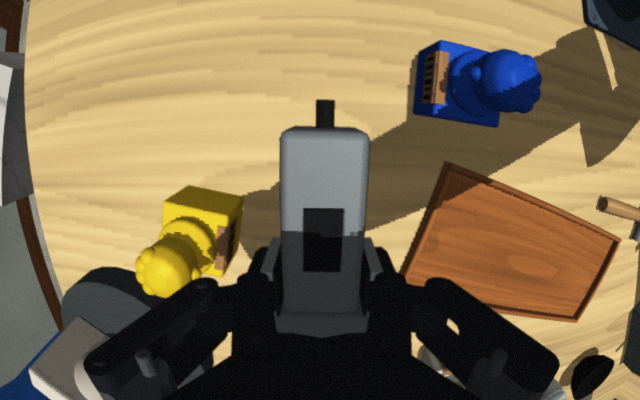

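The wrist view is blocked by the scanner and gripper; it shows only the yellow bust at (205,230), the blue bust at (480,85) and the tray. I'll check the fixed cameras.

```bash
python3 - <<'E'
from h import *
np.set_printoptions(precision=3,suppress=True)
snap('scene','scene2.png'); snap('side','side2.png')
for t in ['bust','bust_label','urn','urn_label','scanner_nose']:
    for n in ('scene','side'): print(n,t,[(np.round(x['uv'],1).tolist(),round(x['conf'],2)) for x in mark_of(n,t)[:4]])
a=cv2.imread('pics/scene2.png')[190:320,200:350]; b=cv2.imread('pics/side2.png')[180:320,300:460]
cv2.imwrite('pics/c2.png',np.hstack([cv2.resize(a,(400,347),interpolation=2),cv2.resize(b,(400,347),interpolation=2)]))
E
```

```text
scene bust [([203.3, 303.6], 0.86), ([216.1, 222.9], 0.66)]
side bust [([299.4, 295.5], 0.9), ([406.9, 279.6], 0.81), ([410.6, 323.3], 0.58)]
scene bust_label [([249.6, 268.6], 0.96), ([209.7, 285.3], 0.78), ([204.9, 219.1], 0.76), ([262.2, 284.2], 0.29)]
side bust_label [([308.0, 285.2], 0.96), ([404.8, 300.1], 0.68), ([396.2, 271.8], 0.67)]
scene urn [([322.5, 253.2], 0.82), ([321.9, 115.6], 0.58)]
side urn [([388.2, 233.0], 0.9)]
scene urn_label [([311.4, 240.2], 0.85)]
side urn_label [([382.8, 226.1], 0.77)]
scene scanner_nose [([221.9, 236.7], 0.73)]
side scanner_nose [([382.3, 229.6], 0.92)]
```

View pics/c2.png

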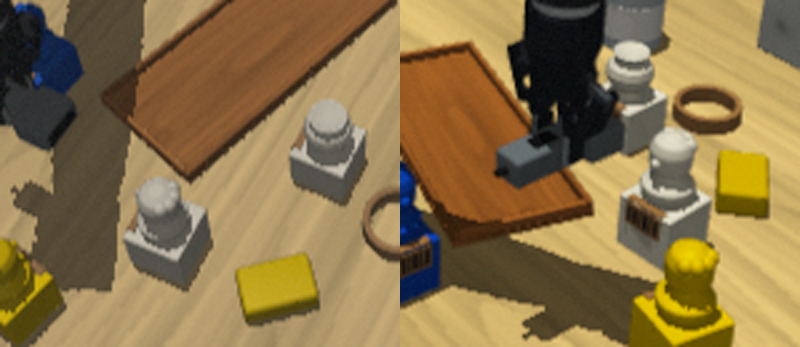

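The urn has been knocked aside, to about (322,253) in scene. The bust is unmoved, so I'm lowering to scan it.

```bash
python3 -m pendant '[{"rot":[0,0,0],"delta_pos":[0,0.004,-0.03],"fingers":-0.5},{"rot":[0,0,0],"delta_pos":[0,0.004,-0.06],"fingers":-0.5},{"rot":[0,0,0],"delta_pos":[0,0.004,-0.09],"fingers":-0.5},{"rot":[0,0,0],"delta_pos":[0,0.004,-0.115],"fingers":-0.5},{"rot":[0,0,0],"delta_pos":[0,0.004,-0.14],"fingers":-0.5},{"rot":[0,0,0],"delta_pos":[0,0.004,-0.159],"fingers":-0.5},{"rot":[0,0,0],"delta_pos":[0,0.004,-0.159],"fingers":-0.5},{"rot":[0,0,0],"delta_pos":[0,0.004,-0.159],"fingers":-0.5},{"rot":[0,0,0],"delta_pos":[0,0.004,-0.159],"fingers":-0.5},{"rot":[0,0,0],"delta_pos":[0,0.004,-0.159],"fingers":-0.5}]'
python3 -m pendant '[{"rot":[0,0,0],"delta_pos":[0,0,0],"fingers":-0.5},{"rot":[0,0,0],"delta_pos":[0,0,0],"fingers":-0.5},{"rot":[0,0,0],"delta_pos":[0,0,0],"fingers":-0.5},{"rot":[0,0,0],"delta_pos":[0,0,0],"fingers":-0.5},{"rot":[0,0,0],"delta_pos":[0,0,0],"fingers":-0.5},{"rot":[0,0,0],"delta_pos":[0,0,0],"fingers":-0.5},{"rot":[0,0,0],"delta_pos":[0,0,0],"fingers":-0.5},{"rot":[0,0,0],"delta_pos":[0,0,0],"fingers":-0.5},{"rot":[0,0,0],"delta_pos":[0,0,0],"fingers":-0.5},{"rot":[0,0,0],"delta_pos":[0,0,0],"fingers":-0.5}]'
python3 - <<'E'
from h import *
np.set_printoptions(precision=3,suppress=True)
snap('scene','scene3.png'); snap('side','side3.png')
M={}
for t in ['bust','bust_label','urn','urn_label','scanner_nose','scanner']:
    for n in ('scene','side'):
        r=mark_of(n,t)[:4]; M[t,n]=r; print(n,t,[(np.round(x['uv'],1).tolist(),round(x['conf'],2)) for x in r])
for t in ['urn','urn_label','scanner_nose','scanner']:
    try: print(t,tri(M[t,'scene'][0]['uv'],M[t,'side'][0]['uv']))
    except Exception as e: print(t,'none')
a=cv2.imread('pics/scene3.png')[190:320,200:350]; b=cv2.imread('pics/side3.png')[180:320,300:460]
cv2.imwrite('pics/c3.png',np.hstack([cv2.resize(a,(400,347),interpolation=2),cv2.resize(b,(400,347),interpolation=2)]))
E
```

```text
time: 14.75
ee_pos: [0.3387, -0.4651, 0.0651]
eef_rot: [[-1.0, -0.022, 0.002], [-0.022, 1.0, -0.003], [-0.002, -0.003, -1.0]]
force: [-0.9, 0.3, -2.1]
finger_gap: 0.0353
grip_force: 50.5
time: 15.75
ee_pos: [0.338, -0.4638, 0.063]
eef_rot: [[-1.0, -0.022, 0.0], [-0.022, 1.0, -0.0], [-0.0, -0.0, -1.0]]
force: [-1.2, -0.7, -1.9]
finger_gap: 0.0353
grip_force: 50.5
scene bust [([216.5, 219.5], 0.92), ([205.3, 306.6], 0.78), ([263.0, 284.7], 0.74)]
side bust [([406.3, 279.9], 0.94), ([300.1, 293.4], 0.86), ([410.3, 325.0], 0.69), ([229.2, 179.4], 0.55)]
scene bust_label [([250.0, 270.1], 0.98), ([208.8, 218.7], 0.97), ([211.8, 286.8], 0.64)]
side bust_label [([405.2, 300.1], 0.94), ([399.0, 269.1], 0.89), ([303.8, 287.6], 0.59)]
scene urn [([324.1, 255.0], 0.63), ([298.6, 204.0], 0.15)]
side urn [([389.7, 230.5], 0.59)]
scene urn_label [([312.8, 239.5], 0.71), ([305.3, 161.2], 0.7)]
side urn_label [([383.4, 228.1], 0.8)]
scene scanner_nose [([231.1, 261.1], 0.73)]
side scanner_nose [([378.0, 277.1], 0.56)]
scene scanner [([220.9, 255.1], 0.86), ([305.4, 159.7], 0.5)]
side scanner [([355.6, 292.6], 0.89)]
urn [ 0.64  -0.275  0.006]
urn_label [ 0.595 -0.274  0.044]
scanner_nose [ 0.402 -0.469  0.063]
scanner [ 0.342 -0.452  0.027]
```

View pics/c3.png

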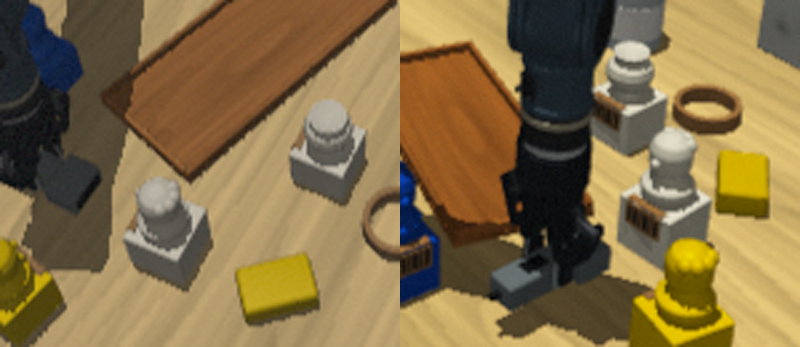

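The scanner points squely at the bust label from about 8 cm. I'm holding one more second, then lifting, and meanwhile fitting the urn pose from the crop corners.

```bash
python3 -m pendant '[{"rot":[0,0,0],"delta_pos":[0,0,0],"fingers":-0.5},{"rot":[0,0,0],"delta_pos":[0,0,0],"fingers":-0.5},{"rot":[0,0,0],"delta_pos":[0,0,0],"fingers":-0.5},{"rot":[0,0,0],"delta_pos":[0,0,0],"fingers":-0.5},{"rot":[0,0,0],"delta_pos":[0,0,0],"fingers":-0.5},{"rot":[0,0,0],"delta_pos":[0,0,0],"fingers":-0.5},{"rot":[0,0,0],"delta_pos":[0,0,0],"fingers":-0.5},{"rot":[0,0,0],"delta_pos":[0,0,0],"fingers":-0.5},{"rot":[0,0,0],"delta_pos":[0,0,0],"fingers":-0.5},{"rot":[0,0,0],"delta_pos":[0,0,0],"fingers":-0.5}]'
python3 - <<'E'
from h import *
np.set_printoptions(precision=3,suppress=True)
a=.037; FR,BR,BL,FL=(-a,-a),(a,-a),(a,a),(-a,a); h=.064
o=[('scene',(*FR,h),(309.1,249.2)),('scene',(*BL,h),(337.6,238.7)),('scene',(*FR,0),(309.5,256.7)),('scene',(*BR,0),(324.5,265.7)),('scene',(*BL,0),(336.5,250)),
('side',(*FL,0),(377.2,234.9)),('side',(*FR,0),(391.6,241.3)),('side',(*BR,0),(406,231.2)),('side',(*FR,h),(391.6,226.8)),('side',(*BR,h),(406.4,219.1)),('side',(*FL,h),(377.2,218.3)),
('side',(-a,0,.047),(383.4,228.1)),('scene',(-a,0,.047),(312.2,239.9))]
p,e=fit(o,(.64,-.275,0)); c=np.array([np.cos(p[2]),np.sin(p[2])])
print(p,np.degrees(p[2]),e,'lab',p[:2]-.037*c,'tcp',p[:2]-.182*c)
E
```

```text
time: 17.45
ee_pos: [0.338, -0.4638, 0.063]
eef_rot: [[-1.0, -0.022, 0.0], [-0.022, 1.0, -0.0], [-0.0, -0.0, -1.0]]
force: [-1.3, -1.2, -1.6]
finger_gap: 0.0347
grip_force: 50.5
[ 0.634 -0.276  0.053] 3.0485722803823068 [1.434 0.298 1.285 3.527 1.905 2.88  2.538 4.158 0.919 2.311 1.643 1.77
 2.103] lab [ 0.597 -0.278] tcp [ 0.452 -0.286]
```

```bash
python3 -m pendant '[{"rot":[0,0,0],"delta_pos":[0,0,0.045],"fingers":-0.5},{"rot":[0,0,0],"delta_pos":[0,0.0,0.09],"fingers":-0.5},{"rot":[0,0,0],"delta_pos":[0,0.01,0.13],"fingers":-0.5},{"rot":[0,0,1],"delta_pos":[0.02,0.04,0.14],"fingers":-0.5},{"rot":[0,0,2],"delta_pos":[0.04,0.08,0.14],"fingers":-0.5},{"rot":[0,0,2],"delta_pos":[0.06,0.12,0.14],"fingers":-0.5},{"rot":[0,0,2],"delta_pos":[0.09,0.155,0.13],"fingers":-0.5},{"rot":[0,0,2],"delta_pos":[0.114,0.176,0.11],"fingers":-0.5},{"rot":[0,0,2],"delta_pos":[0.114,0.176,0.08],"fingers":-0.5},{"rot":[0,0,2],"delta_pos":[0.114,0.176,0.05],"fingers":-0.5}]'
python3 -m pendant '[{"rot":[0,0,0],"delta_pos":[0,0,-0.025],"fingers":-0.5},{"rot":[0,0,0],"delta_pos":[0,0,-0.045],"fingers":-0.5},{"rot":[0,0,0],"delta_pos":[0,0,-0.056],"fingers":-0.5},{"rot":[0,0,0],"delta_pos":[0,0,-0.056],"fingers":-0.5},{"rot":[0,0,0],"delta_pos":[0,0,-0.056],"fingers":-0.5},{"rot":[0,0,0],"delta_pos":[0,0,-0.056],"fingers":-0.5},{"rot":[0,0,0],"delta_pos":[0,0,-0.056],"fingers":-0.5},{"rot":[0,0,0],"delta_pos":[0,0,-0.056],"fingers":-0.5},{"rot":[0,0,0],"delta_pos":[0,0,-0.056],"fingers":-0.5},{"rot":[0,0,0],"delta_pos":[0,0,-0.056],"fingers":-0.5}]'
python3 - <<'E'
from h import *
np.set_printoptions(precision=3,suppress=True)
print(read_state()['ee_pos'])
snap('scene','scene4.png'); snap('side','side4.png')
M={}
for t in ['urn','urn_label','scanner_nose','scanner']:
    for n in ('scene','side'):
        r=mark_of(n,t)[:4]; M[t,n]=r; print(n,t,[(np.round(x['uv'],1).tolist(),round(x['conf'],2)) for x in r])
    try: print(t,tri(M[t,'scene'][0]['uv'],M[t,'side'][0]['uv']))
    except Exception as e: print(t,'none')
a=cv2.imread('pics/scene4.png')[200:300,240:360]; b=cv2.imread('pics/side4.png')[180:280,340:440]
cv2.imwrite('pics/c4.png',np.hstack([cv2.resize(a,(480,400),interpolation=2),cv2.resize(b,(320,320),interpolation=2) if 0 else cv2.resize(b,(320,400),interpolation=2)]))
E
```

```text
time: 18.45
ee_pos: [0.4533, -0.287, 0.1129]
eef_rot: [[-0.998, -0.06, 0.002], [-0.06, 0.998, -0.002], [-0.002, -0.002, -1.0]]
force: [1.1, -0.9, -1.6]
finger_gap: 0.0355
grip_force: 50.6
time: 19.45
ee_pos: [0.4521, -0.2879, 0.0573]
eef_rot: [[-0.998, -0.057, 0.0], [-0.057, 0.998, -0.0], [-0.0, -0.0, -1.0]]
force: [0.3, 1.2, -2.5]
finger_gap: 0.0351
grip_force: 50.6
[ 0.452 -0.288  0.057]
scene urn [([324.3, 256.3], 0.83)]
side urn [([389.1, 231.9], 0.9)]
urn [ 0.641 -0.274 -0.002]
scene urn_label [([310.5, 244.3], 0.67)]
side urn_label [([381.1, 226.3], 0.67)]
urn_label [ 0.591 -0.281  0.046]
scene scanner_nose [([291.7, 233.5], 0.83), ([277.9, 230.0], 0.19)]
side scanner_nose [([367.1, 234.1], 0.94)]
scanner_nose [ 0.521 -0.286  0.053]
scene scanner [([277.0, 228.4], 0.69)]
side scanner [([349.0, 248.2], 0.73)]
scanner [ 0.455 -0.279  0.025]
```

View pics/c4.png

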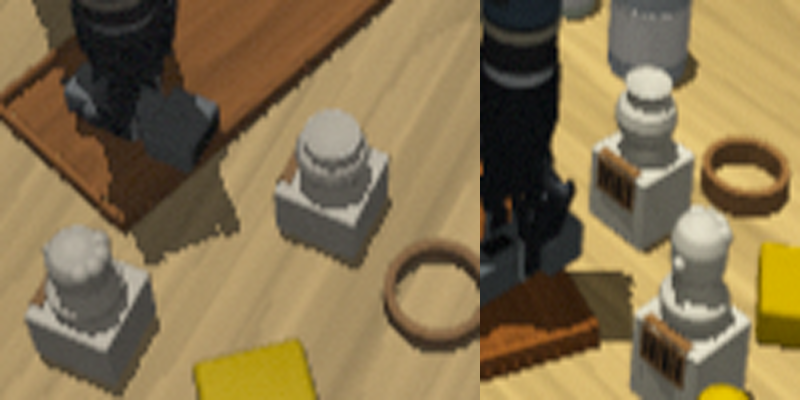

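The scanner faces the urn label on axis (label y≈-0.280, axis y≈-0.280, 7–8 cm). Holding for two seconds, then lifting.

```bash
python3 -m pendant '[{"rot":[0,0,0],"delta_pos":[0,0,0],"fingers":-0.5},{"rot":[0,0,0],"delta_pos":[0,0,0],"fingers":-0.5},{"rot":[0,0,0],"delta_pos":[0,0,0],"fingers":-0.5},{"rot":[0,0,0],"delta_pos":[0,0,0],"fingers":-0.5},{"rot":[0,0,0],"delta_pos":[0,0,0],"fingers":-0.5},{"rot":[0,0,0],"delta_pos":[0,0,0],"fingers":-0.5},{"rot":[0,0,0],"delta_pos":[0,0,0],"fingers":-0.5},{"rot":[0,0,0],"delta_pos":[0,0,0],"fingers":-0.5},{"rot":[0,0,0],"delta_pos":[0,0,0],"fingers":-0.5},{"rot":[0,0,0],"delta_pos":[0,0,0],"fingers":-0.5}]'
python3 -m pendant '[{"rot":[0,0,0],"delta_pos":[0,0,0],"fingers":-0.5},{"rot":[0,0,0],"delta_pos":[0,0,0],"fingers":-0.5},{"rot":[0,0,0],"delta_pos":[0,0,0],"fingers":-0.5},{"rot":[0,0,0],"delta_pos":[0,0,0],"fingers":-0.5},{"rot":[0,0,0],"delta_pos":[0,0,0],"fingers":-0.5},{"rot":[0,0,0],"delta_pos":[0,0,0],"fingers":-0.5},{"rot":[0,0,0],"delta_pos":[0,0,0.04],"fingers":-0.5},{"rot":[0,0,0],"delta_pos":[0,0,0.08],"fingers":-0.5},{"rot":[0,0,0],"delta_pos":[0,0,0.12],"fingers":-0.5},{"rot":[0,0,0],"delta_pos":[0,0,0.16],"fingers":-0.5}]'
```

```text
time: 20.95
ee_pos: [0.452, -0.2878, 0.057]
eef_rot: [[-0.998, -0.057, 0.0], [-0.057, 0.998, 0.0], [-0.0, 0.0, -1.0]]
force: [0.2, 0.8, -2.7]
finger_gap: 0.0353
grip_force: 50.6
time: 21.95
ee_pos: [0.4518, -0.2876, 0.2185]
eef_rot: [[-0.998, -0.057, 0.0], [-0.057, 0.998, -0.0], [-0.0, -0.0, -1.0]]
force: [0.8, -1.0, -1.7]
finger_gap: 0.035
grip_force: 50.6
```

```bash
python3 -m pendant '[{"rot":[0,0,-5],"delta_pos":[-0.001,0.04,0],"fingers":-0.5},{"rot":[0,0,-12],"delta_pos":[-0.002,0.08,0],"fingers":-0.5},{"rot":[0,0,-18],"delta_pos":[-0.003,0.12,0],"fingers":-0.5},{"rot":[0,0,-24],"delta_pos":[-0.004,0.16,0],"fingers":-0.5},{"rot":[0,0,-30],"delta_pos":[-0.005,0.20,0],"fingers":-0.5},{"rot":[0,0,-36],"delta_pos":[-0.006,0.24,0],"fingers":-0.5},{"rot":[0,0,-42],"delta_pos":[-0.007,0.28,0],"fingers":-0.5},{"rot":[0,0,-48],"delta_pos":[-0.008,0.32,0],"fingers":-0.5},{"rot":[0,0,-54],"delta_pos":[-0.009,0.36,0],"fingers":-0.5},{"rot":[0,0,-60],"delta_pos":[-0.01,0.40,0],"fingers":-0.5}]'
python3 -m pendant '[{"rot":[0,0,-2],"delta_pos":[-0.001,0.04,0],"fingers":-0.5},{"rot":[0,0,-2],"delta_pos":[-0.001,0.08,0],"fingers":-0.5},{"rot":[0,0,-2],"delta_pos":[-0.002,0.12,0],"fingers":-0.5},{"rot":[0,0,-2],"delta_pos":[-0.003,0.16,0],"fingers":-0.5},{"rot":[0,0,-2],"delta_pos":[-0.003,0.20,0],"fingers":-0.5},{"rot":[0,0,-2],"delta_pos":[-0.003,0.227,0],"fingers":-0.5},{"rot":[0,0,-2],"delta_pos":[-0.003,0.227,-0.03],"fingers":-0.5},{"rot":[0,0,-2],"delta_pos":[-0.003,0.227,-0.06],"fingers":-0.5},{"rot":[0,0,-2],"delta_pos":[-0.003,0.227,-0.08],"fingers":-0.5},{"rot":[0,0,-2],"delta_pos":[-0.003,0.227,-0.08],"fingers":-0.5}]'
```

```text
time: 22.95
ee_pos: [0.4418, 0.1138, 0.2173]
eef_rot: [[-0.545, 0.839, 0.001], [0.839, 0.545, 0.0], [-0.0, 0.001, -1.0]]
force: [0.9, -0.8, -1.9]
finger_gap: 0.0352
grip_force: 50.6
time: 23.95
ee_pos: [0.4363, 0.3378, 0.1327]
eef_rot: [[-0.519, 0.855, -0.007], [0.855, 0.519, -0.004], [0.0, -0.008, -1.0]]
force: [-0.6, -1.1, -1.5]
finger_gap: 0.0353
grip_force: 50.7
```

```bash
python3 -m pendant '[{"rot":[0,0,0],"delta_pos":[0.001,0,-0.02],"fingers":-0.5},{"rot":[0,0,0],"delta_pos":[0.001,0,-0.04],"fingers":-0.5},{"rot":[0,0,0],"delta_pos":[0.001,0,-0.055],"fingers":-0.5},{"rot":[0,0,0],"delta_pos":[0.001,0,-0.07],"fingers":-0.5},{"rot":[0,0,0],"delta_pos":[0.001,0,-0.08],"fingers":-0.5},{"rot":[0,0,0],"delta_pos":[0.001,0,-0.086],"fingers":-0.5},{"rot":[0,0,0],"delta_pos":[0.001,0,-0.086],"fingers":-0.5},{"rot":[0,0,0],"delta_pos":[0.001,0,-0.086],"fingers":-0.5},{"rot":[0,0,0],"delta_pos":[0.001,0,-0.086],"fingers":-0.5},{"rot":[0,0,0],"delta_pos":[0.001,0,-0.086],"fingers":-0.5}]'
```

```text
time: 24.95
ee_pos: [0.4406, 0.3395, 0.0519]
eef_rot: [[-0.519, 0.855, 0.001], [0.855, 0.519, 0.001], [0.0, 0.002, -1.0]]
force: [0.5, -0.7, -2.1]
finger_gap: 0.0352
grip_force: 50.9
```

Another 5 mm down, then release and rise.

```bash
python3 -m pendant '[{"rot":[0,0,0],"delta_pos":[0,0,-0.003],"fingers":-0.5},{"rot":[0,0,0],"delta_pos":[0,0,-0.005],"fingers":-0.5},{"rot":[0,0,0],"delta_pos":[0,0,-0.005],"fingers":-0.5},{"rot":[0,0,0],"delta_pos":[0,0,-0.005],"fingers":0.3},{"rot":[0,0,0],"delta_pos":[0,0,-0.005],"fingers":0.3},{"rot":[0,0,0],"delta_pos":[0,0,-0.005],"fingers":0.3},{"rot":[0,0,0],"delta_pos":[0,0,0.01],"fingers":0.3},{"rot":[0,0,0],"delta_pos":[0,0,0.04],"fingers":0.3},{"rot":[0,0,0],"delta_pos":[0,0,0.08],"fingers":0.3},{"rot":[0,0,0],"delta_pos":[0,0,0.12],"fingers":0.3}]'
python3 -m pendant '[{"rot":[0,0,0],"delta_pos":[-0.02,-0.015,0.03],"fingers":-0.3},{"rot":[0,0,0],"delta_pos":[-0.05,-0.035,0.05],"fingers":-0.3},{"rot":[0,0,0],"delta_pos":[-0.07,-0.055,0.07],"fingers":-0.3},{"rot":[0,0,0],"delta_pos":[-0.07,-0.058,0.07],"fingers":-0.3},{"rot":[0,0,0],"delta_pos":[-0.07,-0.058,0.07],"fingers":-0.3},{"rot":[0,0,0],"delta_pos":[-0.07,-0.058,0.07],"fingers":-0.3},{"rot":[0,0,0],"delta_pos":[-0.07,-0.058,0.07],"fingers":-0.3},{"rot":[0,0,0],"delta_pos":[-0.07,-0.058,0.07],"fingers":-0.3},{"rot":[0,0,0],"delta_pos":[-0.07,-0.058,0.07],"fingers":-0.3},{"rot":[0,0,0],"delta_pos":[-0.07,-0.058,0.07],"fingers":-0.3}]'
python3 - <<'E'
from h import *
np.set_printoptions(precision=3,suppress=True)
s=read_state(); snap('wrist','w5.png'); print(s['ee_pos'])
for t,z in [('cabinet_drawer0_handle',0.062),('scanner',0.022),('scanner_nose',0.039)]:
    for r in mark_of('wrist',t)[:2]: print(t,r,wonz(r['uv'],z,s))
E
```

```text
time: 25.95
ee_pos: [0.4395, 0.3389, 0.1728]
eef_rot: [[-0.519, 0.855, -0.001], [0.855, 0.519, -0.0], [0.0, -0.001, -1.0]]
force: [0.5, 0.4, 0.6]
finger_gap: 0.0554
grip_force: 0.0
time: 26.95
ee_pos: [0.37, 0.2813, 0.2405]
eef_rot: [[-0.519, 0.855, -0.001], [0.855, 0.519, -0.001], [0.0, -0.001, -1.0]]
force: [0.6, -0.6, -0.0]
finger_gap: 0.0301
grip_force: 0.0
[0.37  0.281 0.24 ]
cabinet_drawer0_handle {'uv': [292.0, 181.3], 'conf': 0.87} [0.346 0.265 0.062]
scanner {'uv': [399.6, 162.1], 'conf': 0.88} [0.44  0.338 0.022]
scanner_nose {'uv': [396.8, 224.5], 'conf': 0.88} [0.474 0.277 0.039]
```

View pics/w5.png

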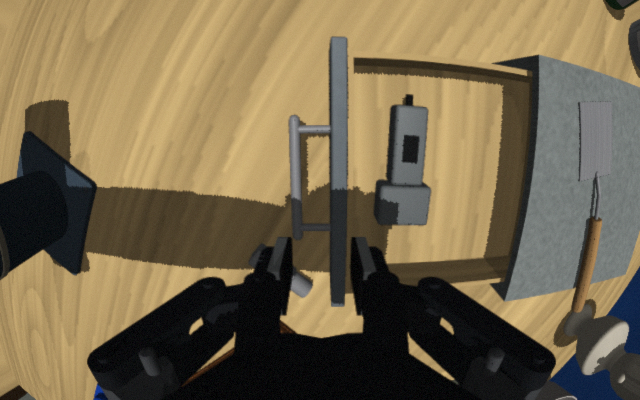

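The scanner lies flat where it was, at (400,162). I'm pinching the handle again and pushing the drawer shut.

```bash
python3 -m pendant '[{"rot":[0,0,0],"delta_pos":[-0.02,-0.014,-0.03],"fingers":-0.3},{"rot":[0,0,0],"delta_pos":[-0.02,-0.014,-0.07],"fingers":-0.3},{"rot":[0,0,0],"delta_pos":[-0.02,-0.014,-0.11],"fingers":-0.3},{"rot":[0,0,0],"delta_pos":[-0.02,-0.014,-0.14],"fingers":-0.3},{"rot":[0,0,0],"delta_pos":[-0.02,-0.014,-0.16],"fingers":-0.3},{"rot":[0,0,0],"delta_pos":[-0.02,-0.014,-0.175],"fingers":-0.3},{"rot":[0,0,0],"delta_pos":[-0.02,-0.014,-0.175],"fingers":-0.3},{"rot":[0,0,0],"delta_pos":[-0.02,-0.014,-0.175],"fingers":-1},{"rot":[0,0,0],"delta_pos":[-0.02,-0.014,-0.175],"fingers":-1},{"rot":[0,0,0],"delta_pos":[-0.02,-0.014,-0.175],"fingers":-1}]' 30
python3 -m pendant '[{"rot":[0,0,0],"delta_pos":[0,0,0],"fingers":-1},{"rot":[0,0,0],"delta_pos":[0.013,0.008,0],"fingers":-1},{"rot":[0,0,0],"delta_pos":[0.026,0.016,0],"fingers":-1},{"rot":[0,0,0],"delta_pos":[0.039,0.024,0],"fingers":-1},{"rot":[0,0,0],"delta_pos":[0.052,0.032,0],"fingers":-1},{"rot":[0,0,0],"delta_pos":[0.065,0.040,0],"fingers":-1},{"rot":[0,0,0],"delta_pos":[0.078,0.048,0],"fingers":-1},{"rot":[0,0,0],"delta_pos":[0.091,0.056,0],"fingers":-1},{"rot":[0,0,0],"delta_pos":[0.104,0.064,0],"fingers":-1},{"rot":[0,0,0],"delta_pos":[0.117,0.072,0],"fingers":-1}]'
python3 -m pendant '[{"rot":[0,0,0],"delta_pos":[0.013,0.008,0],"fingers":-1},{"rot":[0,0,0],"delta_pos":[0.024,0.015,0],"fingers":-1},{"rot":[0,0,0],"delta_pos":[0.032,0.020,0],"fingers":-1},{"rot":[0,0,0],"delta_pos":[0.038,0.024,0],"fingers":-1},{"rot":[0,0,0],"delta_pos":[0.043,0.027,0],"fingers":-1},{"rot":[0,0,0],"delta_pos":[0.047,0.029,0],"fingers":-1},{"rot":[0,0,0],"delta_pos":[0.047,0.029,0],"fingers":-1},{"rot":[0,0,0],"delta_pos":[0.047,0.029,0],"fingers":-1},{"rot":[0,0,0],"delta_pos":[0.047,0.029,0],"fingers":-1},{"rot":[0,0,0],"delta_pos":[0.047,0.029,0],"fingers":-1}]'
```

```text
time: 28.15
ee_pos: [0.3499, 0.2672, 0.0662]
eef_rot: [[-0.519, 0.855, -0.0], [0.855, 0.519, -0.0], [-0.0, -0.0, -1.0]]
force: [0.3, -0.2, 0.4]
finger_gap: 0.01
grip_force: 29.2
time: 29.15
ee_pos: [0.467, 0.3397, 0.0662]
eef_rot: [[-0.519, 0.855, -0.001], [0.855, 0.519, 0.0], [0.001, -0.001, -1.0]]
force: [-1.5, 0.4, 3.0]
finger_gap: 0.0101
grip_force: 29.6
time: 30.15
ee_pos: [0.5138, 0.3687, 0.0662]
eef_rot: [[-0.519, 0.855, 0.0], [0.855, 0.519, 0.001], [0.001, 0.001, -1.0]]
force: [-2.7, 3.4, 2.4]
finger_gap: 0.0098
grip_force: 30.0
```

```bash
python3 -m pendant '[{"rot":[0,0,0],"delta_pos":[0.001,0.001,0],"fingers":-1},{"rot":[0,0,0],"delta_pos":[0.002,0.001,0],"fingers":-1},{"rot":[0,0,0],"delta_pos":[0.003,0.002,0],"fingers":-1},{"rot":[0,0,0],"delta_pos":[0.003,0.002,0],"fingers":-1},{"rot":[0,0,0],"delta_pos":[0.003,0.002,0],"fingers":-1},{"rot":[0,0,0],"delta_pos":[0.003,0.002,0],"fingers":-1},{"rot":[0,0,0],"delta_pos":[0.003,0.002,0],"fingers":-1},{"rot":[0,0,0],"delta_pos":[0.003,0.002,0],"fingers":-1},{"rot":[0,0,0],"delta_pos":[0.003,0.002,0],"fingers":-1},{"rot":[0,0,0],"delta_pos":[0.003,0.002,0],"fingers":-1}]'
```

```text
time: 31.15
ee_pos: [0.5139, 0.3687, 0.0662]
eef_rot: [[-0.519, 0.855, -0.006], [0.855, 0.519, -0.003], [0.0, -0.007, -1.0]]
force: [-10.9, -1.9, 8.7]
finger_gap: 0.0096
grip_force: 30.5
```

The stop is confirmed: force rises without motion, so the drawer is shut. Releasing and heading to the bust.

```bash
python3 -m pendant '[{"rot":[0,0,0],"delta_pos":[0,0,0],"fingers":-0.3},{"rot":[0,0,0],"delta_pos":[0,0,0],"fingers":-0.3},{"rot":[0,0,0],"delta_pos":[0,0,0.002],"fingers":-0.3},{"rot":[0,0,0],"delta_pos":[0,0,0.03],"fingers":-0.3},{"rot":[0,0,0],"delta_pos":[0,0,0.07],"fingers":-0.3},{"rot":[0,0,0],"delta_pos":[0,0,0.12],"fingers":0},{"rot":[0,0,0],"delta_pos":[0,0,0.17],"fingers":1},{"rot":[0,0,0],"delta_pos":[0,-0.02,0.20],"fingers":1},{"rot":[0,0,0],"delta_pos":[0,-0.06,0.20],"fingers":1},{"rot":[0,0,0],"delta_pos":[0,-0.10,0.20],"fingers":1}]'
python3 -m pendant '[{"rot":[0,0,0],"delta_pos":[0,-0.04,0],"fingers":1},{"rot":[0,0,0],"delta_pos":[0,-0.08,0],"fingers":1},{"rot":[0,0,0],"delta_pos":[0,-0.12,0],"fingers":1},{"rot":[0,0,0],"delta_pos":[0,-0.16,0],"fingers":1},{"rot":[0,0,0],"delta_pos":[0,-0.20,0],"fingers":1},{"rot":[0,0,0],"delta_pos":[0,-0.24,0],"fingers":1},{"rot":[0,0,0],"delta_pos":[0,-0.28,0],"fingers":1},{"rot":[0,0,0],"delta_pos":[0,-0.32,0],"fingers":1},{"rot":[0,0,0],"delta_pos":[0,-0.36,0],"fingers":1},{"rot":[0,0,0],"delta_pos":[0,-0.38,0],"fingers":1}]'
python3 - <<'E'
from h import *
np.set_printoptions(precision=3,suppress=True)
s=read_state(); snap('wrist','w6.png'); print(s['ee_pos'],s['joint_pos'])
snap('scene','scene6.png'); snap('side','side6.png'); M={}
for t in ['bust','urn']:
    for n in ('scene','side'):
        r=mark_of(n,t)[:4]; print(n,t,[(np.round(x['uv'],1).tolist(),round(x['conf'],2)) for x in r])
for t,z in [('bust',0),('urn',0),('tray',0),('cabinet_drawer0_handle',.062)]:
    for r in mark_of('wrist',t)[:3]: print(t,r,wonz(r['uv'],z,s))
E
```

```text
time: 32.15
ee_pos: [0.519, 0.2695, 0.2678]
eef_rot: [[-0.52, 0.854, 0.006], [0.854, 0.52, 0.0], [-0.003, 0.005, -1.0]]
force: [1.0, -0.2, -1.2]
finger_gap: 0.0854
grip_force: 0.0
time: 33.15
ee_pos: [0.5172, -0.114, 0.2655]
eef_rot: [[-0.515, 0.857, 0.001], [0.857, 0.515, -0.003], [-0.003, -0.001, -1.0]]
force: [-0.5, -0.2, 0.3]
finger_gap: 0.0853
grip_force: 0.0
[ 0.517 -0.114  0.265] [-19.604   3.62    8.359  94.651  -0.153  39.367]
scene bust [([207.4, 303.5], 0.9), ([215.6, 220.5], 0.79), ([264.7, 282.3], 0.69)]
side bust [([299.5, 291.6], 0.78), ([403.9, 279.7], 0.74), ([411.5, 324.3], 0.64)]
scene urn [([325.4, 254.1], 0.64)]
side urn [([390.4, 233.2], 0.56)]
bust {'uv': [96.1, 194.7], 'conf': 0.81} [ 0.229 -0.336  0.   ]
urn {'uv': [332.2, 296.8], 'conf': 0.6} [ 0.636 -0.279  0.   ]
tray {'uv': [263.8, 171.0], 'conf': 0.73} [ 0.458 -0.161  0.   ]
```

View pics/w6.png

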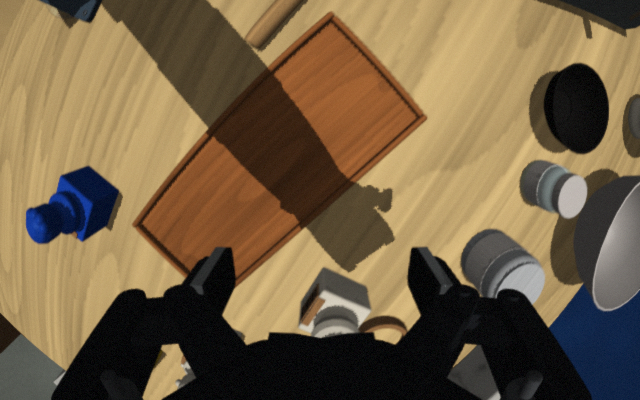

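The wrist view confirms the tray at (0.458,-0.161) and the urn at (0.636,-0.278), px (332,297). Picking the urn first.

```bash
python3 -m pendant '[{"rot":[0,0,0],"delta_pos":[0.028,-0.038,0],"fingers":1},{"rot":[0,0,0],"delta_pos":[0.056,-0.076,0],"fingers":1},{"rot":[0,0,0],"delta_pos":[0.084,-0.114,0],"fingers":1},{"rot":[0,0,0],"delta_pos":[0.11,-0.148,0],"fingers":1},{"rot":[0,0,0],"delta_pos":[0.12,-0.163,0],"fingers":1},{"rot":[0,0,0],"delta_pos":[0.12,-0.163,-0.02],"fingers":1},{"rot":[0,0,0],"delta_pos":[0.12,-0.163,-0.05],"fingers":1},{"rot":[0,0,0],"delta_pos":[0.12,-0.163,-0.075],"fingers":1},{"rot":[0,0,0],"delta_pos":[0.12,-0.163,-0.09],"fingers":1},{"rot":[0,0,0],"delta_pos":[0.12,-0.163,-0.09],"fingers":1}]'
python3 -m pendant '[{"rot":[0,0,0],"delta_pos":[0,0,-0.015],"fingers":1},{"rot":[0,0,0],"delta_pos":[0,0,-0.03],"fingers":1},{"rot":[0,0,0],"delta_pos":[0,0,-0.045],"fingers":1},{"rot":[0,0,0],"delta_pos":[0,0,-0.06],"fingers":1},{"rot":[0,0,0],"delta_pos":[0,0,-0.07],"fingers":1},{"rot":[0,0,0],"delta_pos":[0,0,-0.076],"fingers":1},{"rot":[0,0,0],"delta_pos":[0,0,-0.076],"fingers":1},{"rot":[0,0,0],"delta_pos":[0,0,-0.076],"fingers":1},{"rot":[0,0,0],"delta_pos":[0,0,-0.076],"fingers":1},{"rot":[0,0,0],"delta_pos":[0,0,-0.076],"fingers":1}]'
```

```text
time: 34.7
ee_pos: [0.6355, -0.2714, 0.1719]
eef_rot: [[-0.519, 0.854, -0.006], [0.854, 0.52, 0.003], [0.006, -0.004, -1.0]]
force: [0.0, -0.4, 0.4]
finger_gap: 0.0852
grip_force: 0.0
time: 35.7
ee_pos: [0.6375, -0.2732, 0.1011]
eef_rot: [[-0.519, 0.855, 0.002], [0.855, 0.519, -0.001], [-0.002, 0.001, -1.0]]
force: [-0.5, -0.1, 0.3]
finger_gap: 0.0854
grip_force: 0.0
```

```bash
python3 -m pendant '[{"rot":[0,0,0],"delta_pos":[0,-0.003,-0.003],"fingers":1},{"rot":[0,0,0],"delta_pos":[0,-0.003,-0.003],"fingers":0.6},{"rot":[0,0,0],"delta_pos":[0,-0.003,-0.003],"fingers":0.4},{"rot":[0,0,0],"delta_pos":[0,-0.003,-0.003],"fingers":0},{"rot":[0,0,0],"delta_pos":[0,-0.003,-0.003],"fingers":0},{"rot":[0,0,0],"delta_pos":[0,-0.003,-0.003],"fingers":0},{"rot":[0,0,0],"delta_pos":[0,-0.003,-0.003],"fingers":0},{"rot":[0,0,0],"delta_pos":[0,-0.003,0.01],"fingers":0},{"rot":[0,0,0],"delta_pos":[0,-0.003,0.03],"fingers":0},{"rot":[0,0,0],"delta_pos":[0,-0.003,0.06],"fingers":0}]' 60
```

```text
time: 36.7
ee_pos: [0.6353, -0.274, 0.1559]
eef_rot: [[-0.519, 0.855, -0.007], [0.855, 0.519, 0.005], [0.008, -0.003, -1.0]]
force: [0.1, -0.1, -4.5]
finger_gap: 0.0582
grip_force: 65.4
```

```bash
python3 -m pendant '[{"rot":[0,0,0],"delta_pos":[-0.015,0.02,0.01],"fingers":0},{"rot":[0,0,0],"delta_pos":[-0.038,0.05,0.01],"fingers":0},{"rot":[0,0,0],"delta_pos":[-0.061,0.08,0.01],"fingers":0},{"rot":[0,0,0],"delta_pos":[-0.084,0.11,0.01],"fingers":0},{"rot":[0,0,0],"delta_pos":[-0.107,0.14,0.01],"fingers":0},{"rot":[0,0,0],"delta_pos":[-0.13,0.17,0.01],"fingers":0},{"rot":[0,0,0],"delta_pos":[-0.145,0.19,0],"fingers":0},{"rot":[0,0,0],"delta_pos":[-0.152,0.197,-0.01],"fingers":0},{"rot":[0,0,0],"delta_pos":[-0.152,0.197,-0.03],"fingers":0},{"rot":[0,0,0],"delta_pos":[-0.152,0.197,-0.035],"fingers":0}]'
python3 -m pendant '[{"rot":[0,0,0],"delta_pos":[0,0,0],"fingers":0},{"rot":[0,0,0],"delta_pos":[0,0,0],"fingers":0},{"rot":[0,0,0],"delta_pos":[0,0,-0.004],"fingers":0},{"rot":[0,0,0],"delta_pos":[0,0,-0.007],"fingers":0},{"rot":[0,0,0],"delta_pos":[0,0,-0.010],"fingers":0},{"rot":[0,0,0],"delta_pos":[0,0,-0.013],"fingers":0},{"rot":[0,0,0],"delta_pos":[0,0,-0.013],"fingers":0},{"rot":[0,0,0],"delta_pos":[0,0,-0.013],"fingers":0},{"rot":[0,0,0],"delta_pos":[0,0,-0.013],"fingers":0},{"rot":[0,0,0],"delta_pos":[0,0,-0.013],"fingers":0}]'
```

```text
time: 37.7
ee_pos: [0.4828, -0.0772, 0.1219]
eef_rot: [[-0.52, 0.854, -0.005], [0.854, 0.52, 0.003], [0.005, -0.003, -1.0]]
force: [-0.8, 0.7, -4.6]
finger_gap: 0.0583
grip_force: 65.8
time: 38.7
ee_pos: [0.4851, -0.0788, 0.1122]
eef_rot: [[-0.519, 0.855, 0.0], [0.855, 0.519, -0.0], [-0.0, 0.0, -1.0]]
force: [0.3, -0.1, -4.4]
finger_gap: 0.0581
grip_force: 65.8
```

```bash
python3 -m pendant '[{"rot":[0,0,0],"delta_pos":[0,0,-0.001],"fingers":0},{"rot":[0,0,0],"delta_pos":[0,0,-0.002],"fingers":0},{"rot":[0,0,0],"delta_pos":[0,0,-0.003],"fingers":0},{"rot":[0,0,0],"delta_pos":[0,0,-0.004],"fingers":0},{"rot":[0,0,0],"delta_pos":[0,0,-0.004],"fingers":0},{"rot":[0,0,0],"delta_pos":[0,0,-0.004],"fingers":0},{"rot":[0,0,0],"delta_pos":[0,0,-0.004],"fingers":0},{"rot":[0,0,0],"delta_pos":[0,0,-0.004],"fingers":0},{"rot":[0,0,0],"delta_pos":[0,0,-0.004],"fingers":0},{"rot":[0,0,0],"delta_pos":[0,0,-0.004],"fingers":0}]'
```

```text
time: 39.7
ee_pos: [0.485, -0.0788, 0.108]
eef_rot: [[-0.519, 0.855, 0.0], [0.855, 0.519, -0.0], [-0.0, 0.0, -1.0]]
force: [-0.1, 0.1, -4.4]
finger_gap: 0.058
grip_force: 65.9
```

```bash
python3 -m pendant '[{"rot":[0,0,0],"delta_pos":[0,0,-0.001],"fingers":0},{"rot":[0,0,0],"delta_pos":[0,0,-0.001],"fingers":0},{"rot":[0,0,0],"delta_pos":[0,0,-0.002],"fingers":0},{"rot":[0,0,0],"delta_pos":[0,0,-0.002],"fingers":0},{"rot":[0,0,0],"delta_pos":[0,0,-0.003],"fingers":0},{"rot":[0,0,0],"delta_pos":[0,0,-0.003],"fingers":0},{"rot":[0,0,0],"delta_pos":[0,0,-0.003],"fingers":0},{"rot":[0,0,0],"delta_pos":[0,0,-0.003],"fingers":0},{"rot":[0,0,0],"delta_pos":[0,0,-0.003],"fingers":0},{"rot":[0,0,0],"delta_pos":[0,0,-0.003],"fingers":0}]'
```

```text
time: 40.7
ee_pos: [0.4851, -0.079, 0.1056]
eef_rot: [[-0.519, 0.855, 0.0], [0.855, 0.519, -0.0], [-0.001, 0.0, -1.0]]
force: [-3.0, -0.1, 3.4]
finger_gap: 0.0582
grip_force: 66.4
```

Seated on the tray floor. Releasing, rising and moving over the bust.

```bash
python3 -m pendant '[{"rot":[0,0,0],"delta_pos":[0,0,0],"fingers":0.6},{"rot":[0,0,0],"delta_pos":[0,0,0],"fingers":1},{"rot":[0,0,0],"delta_pos":[0,0,0],"fingers":1},{"rot":[0,0,0],"delta_pos":[0,0,0],"fingers":1},{"rot":[0,0,0],"delta_pos":[0,0,0.03],"fingers":1},{"rot":[0,0,0],"delta_pos":[0,0,0.07],"fingers":1},{"rot":[0,0,0],"delta_pos":[0,0,0.11],"fingers":1},{"rot":[0,0,0],"delta_pos":[0.002,-0.02,0.15],"fingers":1},{"rot":[0,0,0],"delta_pos":[0.005,-0.06,0.16],"fingers":1},{"rot":[0,0,0],"delta_pos":[0.008,-0.10,0.16],"fingers":1}]'
python3 -m pendant '[{"rot":[0,0,0],"delta_pos":[0.004,-0.04,0],"fingers":1},{"rot":[0,0,0],"delta_pos":[0.007,-0.08,0],"fingers":1},{"rot":[0,0,0],"delta_pos":[0.01,-0.12,0],"fingers":1},{"rot":[0,0,0],"delta_pos":[0.013,-0.16,0],"fingers":1},{"rot":[0,0,0],"delta_pos":[0.016,-0.20,0],"fingers":1},{"rot":[0,0,0],"delta_pos":[0.02,-0.24,0],"fingers":1},{"rot":[0,0,0],"delta_pos":[0.024,-0.27,0],"fingers":1},{"rot":[0,0,0],"delta_pos":[0.025,-0.285,0],"fingers":1},{"rot":[0,0,0],"delta_pos":[0.025,-0.285,-0.02],"fingers":1},{"rot":[0,0,0],"delta_pos":[0.025,-0.285,-0.04],"fingers":1}]'
python3 - <<'E'
from h import *
np.set_printoptions(precision=3,suppress=True)
s=read_state(); snap('wrist','w7.png'); print(s['ee_pos'])
snap('scene','scene7.png'); snap('side','side7.png'); M={}
for t in ['bust','urn']:
    for n in ('scene','side'):
        r=mark_of(n,t)[:4]; print(n,t,[(np.round(x['uv'],1).tolist(),round(x['conf'],2)) for x in r])
print(proj('scene',[[.518,-.464,0]]),proj('side',[[.518,-.464,0]]))
E
```

```text
time: 41.7
ee_pos: [0.4949, -0.1801, 0.2691]
eef_rot: [[-0.521, 0.854, 0.007], [0.854, 0.521, -0.003], [-0.007, 0.004, -1.0]]
force: [1.0, -0.0, 0.7]
finger_gap: 0.0853
grip_force: 0.0
time: 42.7
ee_pos: [0.5184, -0.4654, 0.2247]
eef_rot: [[-0.518, 0.855, 0.002], [0.855, 0.518, -0.001], [-0.002, 0.001, -1.0]]
force: [0.2, 0.6, -1.2]
finger_gap: 0.0849
grip_force: 0.0
[ 0.518 -0.465  0.225]
scene bust [([204.2, 306.9], 0.94), ([218.5, 220.7], 0.92), ([263.8, 282.0], 0.65), ([300.8, 178.4], 0.6)]
side bust [([406.7, 278.9], 0.96), ([412.5, 322.3], 0.78), ([300.8, 293.7], 0.61)]
scene urn [([312.8, 193.3], 0.64)]
side urn [([316.0, 215.5], 0.67), ([282.1, 134.7], 0.24)]
[[264.517 283.33 ]] [[405.889 278.285]]
```

View pics/w7.png

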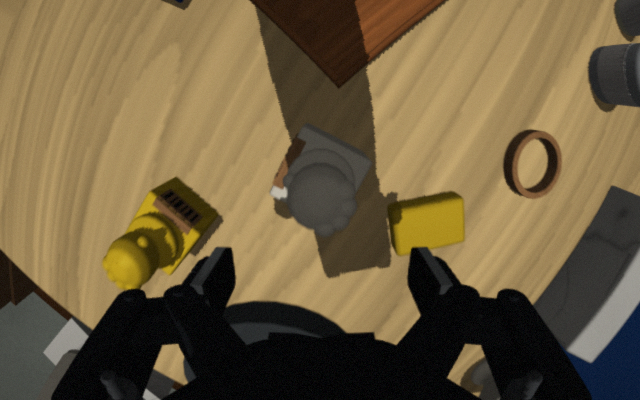

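The head is centred at (321,197), midway between the fingers and about 7 mm toward the camera side. Descending to grip the bust.

```bash
python3 -m pendant '[{"rot":[0,0,0],"delta_pos":[-0.003,0.006,-0.01],"fingers":1},{"rot":[0,0,0],"delta_pos":[-0.003,0.006,-0.02],"fingers":1},{"rot":[0,0,0],"delta_pos":[-0.003,0.006,-0.035],"fingers":1},{"rot":[0,0,0],"delta_pos":[-0.003,0.006,-0.05],"fingers":1},{"rot":[0,0,0],"delta_pos":[-0.003,0.006,-0.065],"fingers":1},{"rot":[0,0,0],"delta_pos":[-0.003,0.006,-0.08],"fingers":1},{"rot":[0,0,0],"delta_pos":[-0.003,0.006,-0.092],"fingers":1},{"rot":[0,0,0],"delta_pos":[-0.003,0.006,-0.099],"fingers":1},{"rot":[0,0,0],"delta_pos":[-0.003,0.006,-0.099],"fingers":1},{"rot":[0,0,0],"delta_pos":[-0.003,0.006,-0.099],"fingers":1}]'
python3 -m pendant '[{"rot":[0,0,0],"delta_pos":[0,0,0],"fingers":0.6},{"rot":[0,0,0],"delta_pos":[0,0,0],"fingers":0.3},{"rot":[0,0,0],"delta_pos":[0,0,0],"fingers":0},{"rot":[0,0,0],"delta_pos":[0,0,0],"fingers":-0.2},{"rot":[0,0,0],"delta_pos":[0,0,0],"fingers":-0.2},{"rot":[0,0,0],"delta_pos":[0,0,0],"fingers":-0.2},{"rot":[0,0,0],"delta_pos":[0,0,0],"fingers":-0.2},{"rot":[0,0,0],"delta_pos":[0,0,0],"fingers":-0.2},{"rot":[0,0,0],"delta_pos":[0,0,0],"fingers":-0.2},{"rot":[0,0,0],"delta_pos":[0,0,0],"fingers":-0.2}]' 60
```

```text
time: 44.05
ee_pos: [0.5151, -0.458, 0.1264]
eef_rot: [[-0.519, 0.855, 0.0], [0.855, 0.519, -0.0], [-0.001, 0.0, -1.0]]
force: [-0.3, -0.6, 0.3]
finger_gap: 0.0856
grip_force: 0.0
time: 45.05
ee_pos: [0.515, -0.4587, 0.1275]
eef_rot: [[-0.518, 0.855, 0.001], [0.855, 0.518, -0.002], [-0.002, -0.0, -1.0]]
force: [-2.3, -1.3, 5.1]
finger_gap: 0.047
grip_force: 61.7
```

```bash
python3 -m pendant '[{"rot":[0,0,0],"delta_pos":[0,0,0.03],"fingers":-0.2},{"rot":[0,0,0],"delta_pos":[0,0,0.055],"fingers":-0.2},{"rot":[0,0,0],"delta_pos":[-0.01,0.03,0.06],"fingers":-0.2},{"rot":[0,0,0],"delta_pos":[-0.022,0.06,0.06],"fingers":-0.2},{"rot":[0,0,0],"delta_pos":[-0.034,0.09,0.06],"fingers":-0.2},{"rot":[0,0,0],"delta_pos":[-0.046,0.12,0.06],"fingers":-0.2},{"rot":[0,0,0],"delta_pos":[-0.058,0.15,0.06],"fingers":-0.2},{"rot":[0,0,0],"delta_pos":[-0.069,0.18,0.06],"fingers":-0.2},{"rot":[0,0,0],"delta_pos":[-0.076,0.20,0.06],"fingers":-0.2},{"rot":[0,0,0],"delta_pos":[-0.078,0.206,0.06],"fingers":-0.2}]'
python3 -m pendant '[{"rot":[0,0,0],"delta_pos":[0,0,0],"fingers":-0.2},{"rot":[0,0,0],"delta_pos":[0,0,-0.015],"fingers":-0.2},{"rot":[0,0,0],"delta_pos":[0,0,-0.03],"fingers":-0.2},{"rot":[0,0,0],"delta_pos":[0,0,-0.04],"fingers":-0.2},{"rot":[0,0,0],"delta_pos":[0,0,-0.046],"fingers":-0.2},{"rot":[0,0,0],"delta_pos":[0,0,-0.048],"fingers":-0.2},{"rot":[0,0,0],"delta_pos":[0,0,-0.048],"fingers":-0.2},{"rot":[0,0,0],"delta_pos":[0,0,-0.048],"fingers":-0.2},{"rot":[0,0,0],"delta_pos":[0,0,-0.048],"fingers":-0.2},{"rot":[0,0,0],"delta_pos":[0,0,-0.048],"fingers":-0.2}]'
```

```text
time: 46.05
ee_pos: [0.4352, -0.2481, 0.1834]
eef_rot: [[-0.521, 0.854, -0.004], [0.854, 0.521, 0.006], [0.007, -0.001, -1.0]]
force: [-0.7, 0.5, -5.0]
finger_gap: 0.0469
grip_force: 63.2
time: 47.05
ee_pos: [0.4374, -0.2521, 0.1388]
eef_rot: [[-0.519, 0.855, 0.001], [0.855, 0.519, -0.001], [-0.001, 0.0, -1.0]]
force: [-0.2, 0.2, -4.7]
finger_gap: 0.047
grip_force: 63.2
```

```bash
python3 -m pendant '[{"rot":[0,0,0],"delta_pos":[0,0,-0.001],"fingers":-0.2},{"rot":[0,0,0],"delta_pos":[0,0,-0.001],"fingers":-0.2},{"rot":[0,0,0],"delta_pos":[0,0,-0.002],"fingers":-0.2},{"rot":[0,0,0],"delta_pos":[0,0,-0.002],"fingers":-0.2},{"rot":[0,0,0],"delta_pos":[0,0,-0.003],"fingers":-0.2},{"rot":[0,0,0],"delta_pos":[0,0,-0.003],"fingers":-0.2},{"rot":[0,0,0],"delta_pos":[0,0,-0.003],"fingers":-0.2},{"rot":[0,0,0],"delta_pos":[0,0,-0.003],"fingers":-0.2},{"rot":[0,0,0],"delta_pos":[0,0,-0.003],"fingers":-0.2},{"rot":[0,0,0],"delta_pos":[0,0,-0.003],"fingers":-0.2}]'
```

```text
time: 48.05
ee_pos: [0.4372, -0.2522, 0.1356]
eef_rot: [[-0.519, 0.855, 0.001], [0.855, 0.519, -0.001], [-0.001, 0.0, -1.0]]
force: [-2.3, -1.4, 1.1]
finger_gap: 0.0468
grip_force: 63.7
```

Contact (force up by about 6 N). Releasing and rising clear.

```bash
python3 -m pendant '[{"rot":[0,0,0],"delta_pos":[0,0,-0.001],"fingers":0},{"rot":[0,0,0],"delta_pos":[0,0,0],"fingers":0.5},{"rot":[0,0,0],"delta_pos":[0,0,0],"fingers":1},{"rot":[0,0,0],"delta_pos":[0,0,0],"fingers":1},{"rot":[0,0,0],"delta_pos":[0,0,0],"fingers":1},{"rot":[0,0,0],"delta_pos":[0,0,0.02],"fingers":1},{"rot":[0,0,0],"delta_pos":[0,0,0.06],"fingers":1},{"rot":[0,0,0],"delta_pos":[0,0,0.10],"fingers":1},{"rot":[0,0,0],"delta_pos":[0,0,0.14],"fingers":1},{"rot":[0,0,0],"delta_pos":[0,0,0.16],"fingers":1}]'
python3 -m pendant '[{"rot":[0,0,0],"delta_pos":[-0.01,-0.03,0],"fingers":1},{"rot":[0,0,0],"delta_pos":[-0.02,-0.07,0],"fingers":1},{"rot":[0,0,0],"delta_pos":[-0.03,-0.11,0],"fingers":1},{"rot":[0,0,0],"delta_pos":[-0.04,-0.15,0],"fingers":1},{"rot":[0,0,0],"delta_pos":[-0.05,-0.18,0],"fingers":1},{"rot":[0,0,0],"delta_pos":[-0.05,-0.20,0],"fingers":1},{"rot":[0,0,0],"delta_pos":[-0.05,-0.20,0],"fingers":1},{"rot":[0,0,0],"delta_pos":[-0.05,-0.20,0],"fingers":1},{"rot":[0,0,0],"delta_pos":[-0.05,-0.20,0],"fingers":1},{"rot":[0,0,0],"delta_pos":[-0.05,-0.20,0],"fingers":1}]'
python3 - <<'E'
from h import *
np.set_printoptions(precision=3,suppress=True)
snap('scene','scene8.png'); snap('side','side8.png'); M={}
for t in ['bust','urn','cabinet_drawer0_handle']:
    for n in ('scene','side'):
        r=mark_of(n,t)[:4]; print(n,t,[(np.round(x['uv'],1).tolist(),round(x['conf'],2)) for x in r])
a=cv2.imread('pics/scene8.png')[60:330,190:470]
cv2.imwrite('pics/c8.png',cv2.resize(a,None,fx=2.2,fy=2.2,interpolation=2))
E
```

```text
time: 49.05
ee_pos: [0.4379, -0.2523, 0.2992]
eef_rot: [[-0.519, 0.855, 0.005], [0.855, 0.519, -0.003], [-0.005, 0.002, -1.0]]
force: [-0.1, -0.0, 0.1]
finger_gap: 0.0856
grip_force: 0.0
time: 50.05
ee_pos: [0.3875, -0.4507, 0.2955]
eef_rot: [[-0.52, 0.854, 0.0], [0.854, 0.52, -0.0], [-0.0, 0.0, -1.0]]
force: [0.6, -0.4, 0.5]
finger_gap: 0.0859
grip_force: 0.0
scene bust [([277.1, 225.9], 0.87), ([220.5, 219.7], 0.87), ([208.3, 301.7], 0.76)]
side bust [([300.2, 293.9], 0.92), ([411.5, 325.5], 0.66), ([341.9, 249.9], 0.57)]
scene urn [([313.9, 192.5], 0.87)]
side urn [([313.6, 219.9], 0.92), ([391.0, 196.0], 0.19)]
scene cabinet_drawer0_handle [([368.3, 111.4], 0.63)]
side cabinet_drawer0_handle [([253.5, 156.0], 0.74)]
```

View pics/c8.png

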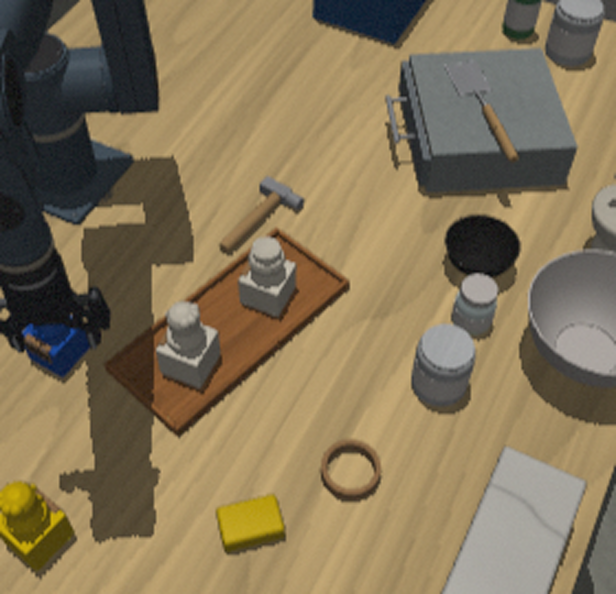

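Both casts stand upright in the tray, the bust at about (188,345) and the urn at (268,275). The drawer is shut and the bystanders are unmoved. Handing in.

```bash
python3 -c "
from workcell import *
print(hand_in())"
```

```text
the job is handed in; nothing more can be done
None
```

The job is handed in, but the hand-in call gave no verdict: I scanned the bust and then the urn (the only two casts present), laid the scanner back in the drawer and pushed it shut to its stop, and stood both casts upright in the tray.

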